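# Hang the rinsed jug on the draining hook

### The job

Take the small handled jug out of the wire wash rack by its handle, stand it mouth down on the rubber mat and let go, then take it afresh round its body and hang it by its handle on the upper bar (the hook) of the draining stand, mouth down. Leave the other ware where it is.

Things in the scene. Friction and masses are not known exactly. Their poses are not given: they have to be found in the camera images.
- jug: small whitish plastic jug, round body 60 mm wide (63 at the mouth bead), 95 mm tall, 90 to 160 g, standing mouth down in one of the rack's cells. Origin: centre of its mouth (its underside); z up through the closed base (z = 95). Handle on its -x side: closed D of flat strap 12 mm wide (along y), 7 thick; outer edge at x = -64, from z = 16 to 82 mm, corners bevelled 10 mm
- jug_handle (a point): middle of the opening of the jug's handle, at jug (-43, 0, 49) mm; the opening is 27 mm wide (jug x from -57 to -30) and 52 mm high (jug z from 23 to 75) and is passed through along jug y. Axes as the jug's
- rack: fixed wire wash rack, 122 mm along x, 248 along y: three cells in a row along y, 81 mm apart, each 112 (x) by 76 (y) inside, wall tops 107 mm above the bench. Origin: underside centre; floor at z = 12. Ware stands in them mouth down, 18 mm (+-4) to -x of mid-cell, the jug's handle pointing to rack +x. The jug is as tall as the walls: fingers fit beside its handle, not beside its body
- mat: fixed dark rubber mat, 140 by 140 mm, 4 mm thick, kept clear, on the bench in front of the robot. Origin: centre of its underside, on the bench; top at z = 4 mm
- stand: fixed draining stand: drip tray 210 (x) by 150 mm, rim 16 high; post 14 thick, 245 tall, at x = +72. Two level bars 8 mm thick run from clamp blocks (26 x 22 x 30 mm) on the post to -x, both at y = 0: the hook, axis 220 mm high, free end turned up, and 66 mm below it a plain rest bar ending at x = -37. A hung jug's body leans on the rest bar, from either side. Origin: tray underside centre
- hook_seat (a point): point on the axis of the hook's level bar where a handle should hang, at stand (-5, 0, 220) mm, 64 mm in front of the clamp block's face; axes as the stand's (the bar lies along x, free end to -x)
- hook_tip (a point): top of the hook's upturned end, at stand (-45, 0, 240) mm, 20 mm above the axis of the bar; axes as the stand's
- beaker: plain glass beaker, no handle, 63 mm wide and 85 mm tall, standing mouth down in another cell of the rack; to be left there. Origin: centre of its underside
- tumbler: plain whitish plastic beaker, no handle, 63 mm wide and 90 mm tall, standing mouth down in another cell of the rack; to be left there. Origin: centre of its underside
- amber_bottle: brown reagent bottle, 56 mm wide, 115 mm tall, on the bench beyond the mat; leave alone. Origin: centre of its underside
- wash_bottle: white wash bottle with bent spout, 64 mm wide, 175 mm tall, at the back of the bench; leave alone. Origin: centre of its underside
- big_jug: large whitish jug with a handle, 118 mm wide, 156 mm tall, standing mouth up at the back of the bench; not the one to hang, leave alone. Origin: centre of its underside
- dish: flat round glass dish, 92 mm wide, 17 mm tall, at the back of the bench; leave alone. Origin: centre of its underside
- weigh_bottle: small glass weighing bottle with stopper, 42 mm wide, 62 mm tall, on the bench just in front of the mat, on the robot's side; leave alone. Origin: centre of its underside
Mind the look-alikes: they are no part of the job. Leave any brown or yellow look-alike of the jug alone.

How it is judged:
By the outcome, as a careful person would: the job done as asked, in the order asked, and still so for the second after the job is handed in, with the robot touching nothing.
It also fails if it takes over 72 s, if anything falls off the work surface, if the arm or the gripper's body presses on something with over 40 N, if the wrist force passes 120 N, or if a joint passes its speed limit or range.

### The arm

A 6-joint arm with a two-finger parallel gripper is mounted at the origin on the work surface. World frame = base frame: x ahead of the robot, y to its left, z up, the work surface at z = 0. Lengths are in m, angles in degrees, forces in N, time in s.
With the tool pointing down it reaches from about 0.35 to 0.875 m from the base axis. Payload 4.2 kg.
Tool frame: the origin (TCP) lies midway between the tips of the shut fingers; the grasp point (between the pads) lies r.grasp_offset behind it (r.grasp_offset is the distance from the TCP to the grasp point, in m); z points along the fingers, y is the direction in which the jaws open and shut (so a half turn about z gives the same grasp; the last joint's range is limited). The gripper opens to 87 mm and grips with 3 to 60 N. Pads are 19 mm wide; open, the fingers measure 117 mm over their backs; the gripper's body (75 mm by 190 mm) begins 51 mm behind the grasp point.
Start: joints at [-54.397, 22.042, 0.453, 0, -68.411, -14.817], TCP at [0.222, -0.584, 0.223] pointing down, gripper open.
Joint ranges: [-179.83, 179.83], [-69.29, 118.12], [-61.27, 80.66], [-181.25, 117.63], [-171.15, -9.14], [-177.46, 177.46]. Speed limits (degrees/s): [159.86, 159.86, 180, 180, 180, 180].

### API

Orientations are given as a 3x3 rotation matrix whose columns are the frame's x, y, z axes.
In Python, from station import sense, optics, r gives the robot as it stands. The module is installed in compiled form; this text tells all that it offers.
- The arm moves only by the tool servo_tool, never from a script. Its argument "deltas" is a list of rows, each an object with "slide": the shift along the tool's x, y, z in units of 25 mm (1.0 is 25 mm), a list of three; "spin": the turn about the tool's z in units of 8 degrees (1.0 is 8 degrees). A call has 1 to 10 rows; each row shifts and turns the pose as measured when the row begins, along the tool's axes as they then stand; what a row does not reach is not made up. A row lasts 1/10 s, in which the tool goes at most 50 mm and 8.59 degrees, less where a joint would pass 70% of its speed; a pose out of reach is approached as far as the arm can. A call is refused whole if a number of a shift passes 1 or a number of a turn 1, either way. A call with a gripper value outside its range is refused whole. "gripper" is the closure in counts, from 0 (fully open) to 255 (shut), set as the call begins (left out, the last holds). The fingers move at their own pace and stop on an object; the grip force is fixed at half the most. Time passes only in rows, so rows that do not move let the fingers close. It gives the time, the measured TCP pose, the force and the opening at its end, in the units of the state.
- sense(): the state, without advancing time (a new reading comes with each control period).
- optics.capture(name): name is "scene" or "top"; returns a dict with "frame" (384x512x3 uint8, red, green, blue), "camera_matrix" (3x3 intrinsics, pixels), "eye" and "rotation" of the camera in the world. Camera axes: x right, y down, z forward; pixel columns grow to the right and rows downward; lengths in m; the calibration is good to about 2 mm. A picture is of the moment at which its call begins. There is no depth.
- r.finish_job(): hands the job in, once; it reports no verdict.
The state is a dict: "time_s": time; "joints": joint angles; "joint_velocities": joint speeds; "effort": joint torques, N m; "tcp_pos": TCP position; "ee_rot": TCP orientation; "wrist_force": force on the tool from outside, world axes, zero at the start; "moment": the same for the moment, N m; "gripper_width": opening from 0.0 (shut) to 1.0 (fully open).
Only numpy, scipy, OpenCV 4.12 (cv2) and the standard library are available. Lean on these libraries where they do the work, as an engineer would, in place of code of your own. Each camera call takes 0.05 s, during which the arm holds its last target.

## Working session

There is one attempt and no reset: what is moved stays moved. The work goes in short steps, Python scripts to look and compute and a tool call to move; the robot and the scene stay as the last step left them, time stands still between calls to the robot, and variables do not carry over. Pictures are saved under pics/ and viewed, and the job is handed in when it is done.

Besides the shell and the picture viewer there is one more tool, called after "Emit:" by a JSON object that holds its "method" and its "body". servo_tool: Moves the arm, as the interface text tells. Its arguments: {"type":"object","properties":{"deltas":{"type":"array"},"gripper":{"type":"number"}},"required":["deltas"]}

```bash
mkdir -p pics; cat > h.py <<'E'
from station import sense, optics, r
import numpy as np, cv2
def snap(n,f):
    c=optics.capture(n); cv2.imwrite(f'pics/{f}.png',c['frame'][:,:,::-1]); 
    np.savez(f'pics/{f}.npz',**{k:c[k] for k in c}); return c
def load(f): return np.load(f'pics/{f}.npz')
def ray(c,u,v):
    d=c['rotation']@np.linalg.inv(c['camera_matrix'])@np.array([u,v,1.]); return c['eye'],d/np.linalg.norm(d)
def onz(c,u,v,z):
    e,d=ray(c,u,v); return e+d*(z-e[2])/d[2]
def proj(c,p):
    q=c['camera_matrix']@(c['rotation'].T@(np.array(p)-c['eye'])); return q[:2]/q[2]
def crop(f,x0,y0,x1,y1,k,out):
    im=cv2.imread(f'pics/{f}.png')[y0:y1,x0:x1]; cv2.imwrite(f'pics/{out}.png',cv2.resize(im,None,fx=k,fy=k,interpolation=cv2.INTER_CUBIC))
E
python3 - <<'E'
from h import *
for n in('scene','top'):
    c=snap(n,n+'0'); print(n,c['camera_matrix'].round(1).tolist(),c['eye'],c['rotation'].round(3).tolist())
s=sense(); print(s, r.grasp_offset)
E
```

```text
scene [[425.9, 0.0, 255.5], [0.0, 425.9, 194.0], [0.0, 0.0, 1.0]] [1.32020072 0.46997052 0.86555479] [[-0.474, 0.552, -0.686], [0.881, 0.292, -0.373], [-0.006, -0.781, -0.624]]
top [[471.5, 0.0, 254.2], [0.0, 471.5, 189.9], [0.0, 0.0, 1.0]] [0.31490163 0.03907305 1.55484839] [[0.023, -0.984, 0.175], [-1.0, -0.024, -0.006], [0.01, -0.175, -0.984]]
{'time_s': 0.1, 'joints': array([-5.43978159e+01,  2.20869634e+01,  3.87782073e-01, -2.43516382e-02,
       -6.84104264e+01, -1.48159280e+01]), 'joint_velocities': array([-0.01701031, -0.17116314,  0.22668578,  0.02774644, -0.04348041,
       -0.05435612]), 'effort': array([-7.05201273e-04, -3.91690671e+01,  1.87935144e+01,  4.23191652e+00,
        1.34542241e-02, -7.80816231e-05]), 'tcp_pos': array([ 0.2216201 , -0.58382051,  0.22156626]), 'ee_rot': array([[-9.34966410e-01, -3.54735372e-01, -7.92323202e-04],
       [-3.54736241e-01,  9.34964711e-01,  1.78547199e-03],
       [ 1.07424164e-04,  1.95042209e-03, -9.99998092e-01]]), 'wrist_force': array([-0.41478197, -0.390805  , -0.12097838]), 'moment': array([ 0.01098062, -0.01615037,  0.00260332]), 'gripper_width': 1.002710862240909} 0.0187
```

```bash
ls pics
```

```text
scene0.npz
scene0.png
top0.npz
top0.png
```

View pics/scene0.png

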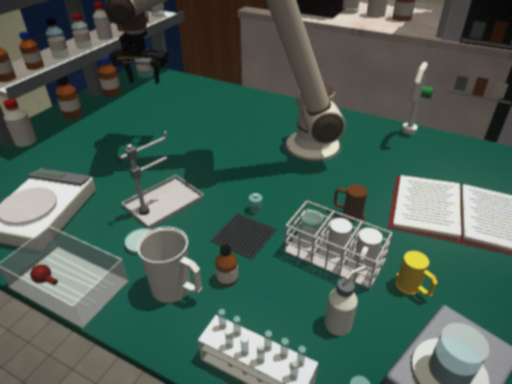

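View pics/top0.png

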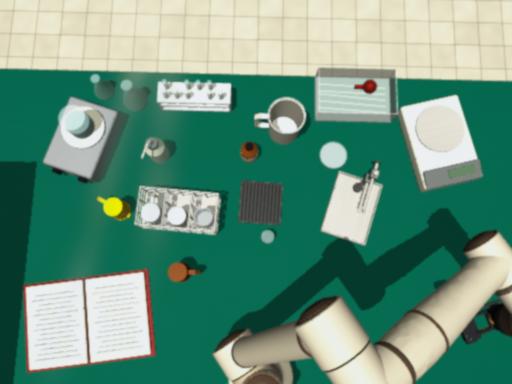

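```bash
python3 - <<'E'
from h import *
crop('top0',125,175,235,245,7,'c1'); crop('scene0',275,195,400,290,6,'c2'); crop('top0',310,150,390,250,6,'c3');crop('scene0',110,120,220,235,5,'c4')
E
```

```text
(no output)
```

View pics/c1.png

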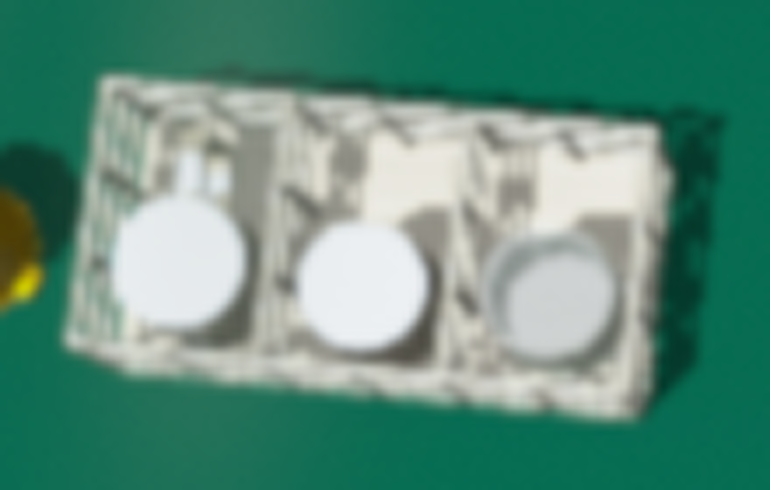

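View pics/c2.png

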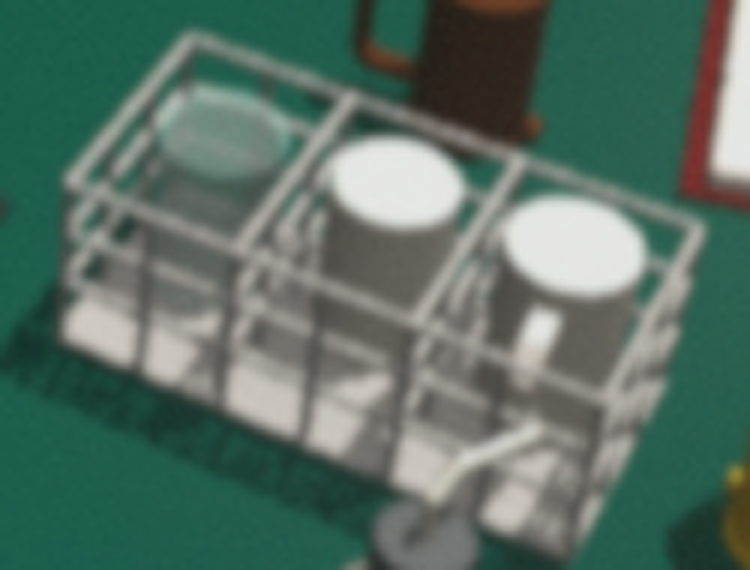

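View pics/c3.png

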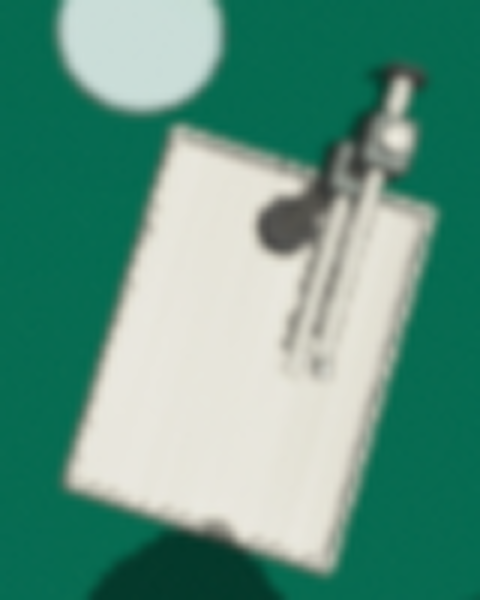

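View pics/c4.png

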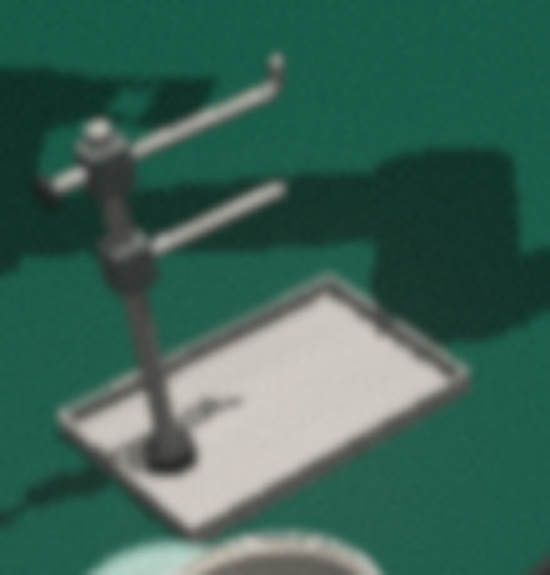

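```bash
python3 - <<'E'
from h import *
t=load('top0'); s=load('scene0')
def cp(x,y,x0,y0,k): return x0+(x+.5)/k-.5, y0+(y+.5)/k-.5
# jug & tumbler top discs
def disc(img,u0,v0,rad,thr):
    g=img.astype(int); m=((g.min(2)>thr)).astype(np.uint8)
    yy,xx=np.mgrid[:384,:512]; m[(xx-u0)**2+(yy-v0)**2>rad**2]=0
    n,l,st,ce=cv2.connectedComponentsWithStats(m); i=1+st[1:,4].argmax()
    c,_=cv2.findContours((l==i).astype(np.uint8),0,2); c=max(c,key=len)
    return cv2.minEnclosingCircle(c),cv2.fitEllipse(c)
for nm,c,u,v in(('jug',t,150.7,212.4),('tumb',t,177,216)):
    for thr in(200,215):
        d=disc(c['frame'],u,v,11.5,thr); print(nm,thr,d)
    z=.107 if nm=='jug' else .102
    print(onz(c,*d[1][0],z))
# rack corners at z=.107
P=[cp(x,y,125,175,7) for x,y in((107,84),(655,130),(72,340),(637,408))]
W=[onz(t,*p,.105)[:2] for p in P]; print('rack',np.round(W,4),np.mean(W,0))
for a,b in((0,1),(2,3),(2,0),(3,1)):
    d=W[b]-W[a]; print(np.linalg.norm(d),np.degrees(np.arctan2(d[1],d[0])))
P=[cp(x,y,275,195,6) for x,y in((193,38),(703,228),(72,184),(603,398))]
W=[onz(s,*p,.105)[:2] for p in P]; print('rack scene',np.round(W,4),np.mean(W,0))
for a,b in((0,1),(2,3),(2,0),(3,1)):
    d=W[b]-W[a]; print(np.linalg.norm(d),np.degrees(np.arctan2(d[1],d[0])))
print('jug scene',onz(s,*cp(573,247,275,195,6),.107))
# stand tray corners z=.016
W=[onz(t,*cp(x,y,310,150,6),.014)[:2] for x,y in((180,130),(435,210),(68,487),(333,573))]; print('tray',np.round(W,4),np.mean(W,0))
for a,b in((0,1),(2,3),(2,0),(3,1)):
    d=W[b]-W[a]; print(np.linalg.norm(d),np.degrees(np.arctan2(d[1],d[0])))
W=[onz(s,*cp(x,y,110,120,5),.014)[:2] for x,y in((330,280),(467,372),(62,415),(195,527))]; print('tray scene',np.round(W,4),np.mean(W,0))
print('tip',onz(t,*cp(322,372,310,150,6),.236),onz(t,*cp(300,372,310,150,6),.236),onz(s,*cp(277,60,110,120,5),.238))
print('elbow scene',onz(s,*cp(275,88,110,120,5),.22),'hook near block',onz(s,*cp(135,152,110,120,5),.22))
print('rest end',onz(s,*cp(283,187,110,120,5),.154))
# mat
g=t['frame'].astype(int); m=((g.max(2)<75)&(abs(g[:,:,1]-g[:,:,0])<18)).astype(np.uint8); m[:170]=0;m[235:]=0;m[:,:230]=0;m[:,295:]=0
ys,xs=np.nonzero(m); c,_=cv2.findContours(m,0,2); R=cv2.minAreaRect(max(c,key=cv2.contourArea)); print(R); print('mat',onz(t,*R[0],.004), [onz(t,*p,.004)[:2].round(3).tolist() for p in cv2.boxPoints(R)])
for n,(u,v),z in(('weigh',(267.5,237),.06),('amber',(249,151),.1),('wash',(156,150),.15),('bigjug',(286,120),.15)): print(n,onz(t,u,v,z))
E
```

```text
jug 200 (((148.04385375976562, 211.01754760742188), 10.770539283752441), ((149.6175537109375, 211.97857666015625), (16.810083389282227, 20.178300857543945), 19.48940658569336))
jug 215 (((148.261474609375, 210.61009216308594), 10.311765670776367), ((149.71290588378906, 211.66238403320312), (15.979008674621582, 19.239696502685547), 19.844776153564453))
[0.49646399 0.3518412  0.107     ]
tumb 200 (((175.17355346679688, 213.95040893554688), 10.168895721435547), ((175.9188232421875, 214.8953399658203), (16.823822021484375, 19.187063217163086), 30.328393936157227))
tumb 215 (((176.19491577148438, 213.88136291503906), 9.662257194519043), ((176.1253662109375, 214.9243621826172), (15.918648719787598, 18.08138084411621), 14.704116821289062))
[0.48890138 0.27073005 0.102     ]
rack [[0.5747 0.3878]
 [0.5599 0.1431]
 [0.4601 0.3957]
 [0.4361 0.1465]] [0.50771104 0.26825229]
0.24519362038354875 -93.45942709351155
0.2503731094235674 -95.49439937572211
0.11494231708476543 -3.929919578852401
0.12389618804190848 -1.5733389052773676
rack scene [[0.4449 0.1568]
 [0.4609 0.3988]
 [0.562  0.1493]
 [0.57
[... 559 characters left out ...]
 -0.3883]
 [ 0.6602 -0.2479]] [ 0.54128157 -0.28753525]
tip [ 0.49504923 -0.27769351  0.236     ] [ 0.4947985  -0.26731695  0.236     ] [ 0.49850121 -0.27404921  0.238     ]
elbow scene [ 0.50122714 -0.27651061  0.22      ] hook near block [ 0.5929572  -0.30320376  0.22      ]
rest end [ 0.50714524 -0.2773806   0.154     ]
((260.1758728027344, 201.88966369628906), (39.19746780395508, 39.28050994873047), 4.763641834259033)
mat [0.55094561 0.00955802 0.004     ] [[0.489, 0.078], [0.621, 0.071], [0.613, -0.06], [0.482, -0.051]]
weigh [ 0.43065322 -0.01487617  0.06      ]
amber [0.69908534 0.05030768 0.1       ]
wash [0.68178476 0.33505501 0.15      ]
bigjug [ 0.78817669 -0.06265612  0.15      ]
```

```bash
python3 - <<'E'
from h import *
t=load('top0'); s=load('scene0')
J=np.array([.498,.3525])
for a in(-15,-10,-4,2):
    d=np.array([np.cos(np.radians(a)),np.sin(np.radians(a))])
    o=[]
    for rr,z in((.032,.094),(.054,.094),(.064,.084)):
        p=[*(J+rr*d),z]
        q=proj(t,p); w=proj(s,p); o+=[((q-[125,175]+.5)*7-.5).round(0).tolist(),((w-[275,195]+.5)*6-.5).round(0).tolist()]
    print(a,o)
crop('top0',138,188,168,222,17,'c5'); crop('scene0',350,220,390,270,12,'c6')
E
```

```text
-15 [[204.0, 192.0], [526.0, 304.0], [219.0, 145.0], [498.0, 332.0], [231.0, 128.0], [481.0, 362.0]]
-10 [[198.0, 190.0], [532.0, 307.0], [209.0, 143.0], [508.0, 338.0], [219.0, 125.0], [493.0, 368.0]]
-4 [[190.0, 189.0], [540.0, 311.0], [197.0, 141.0], [520.0, 343.0], [204.0, 123.0], [508.0, 375.0]]
2 [[183.0, 189.0], [548.0, 313.0], [184.0, 140.0], [534.0, 348.0], [189.0, 122.0], [523.0, 381.0]]
```

View pics/c5.png

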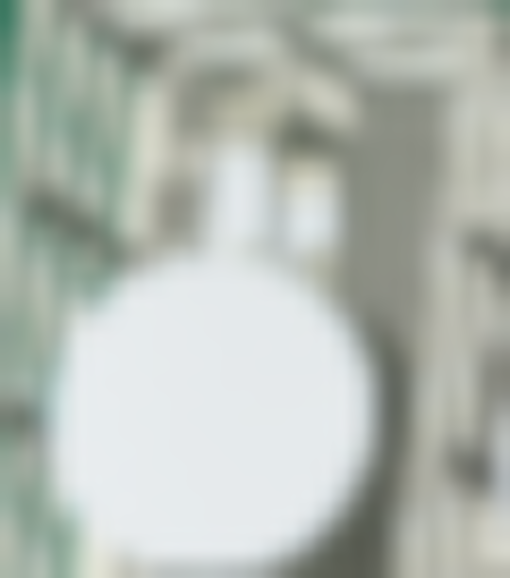

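View pics/c6.png

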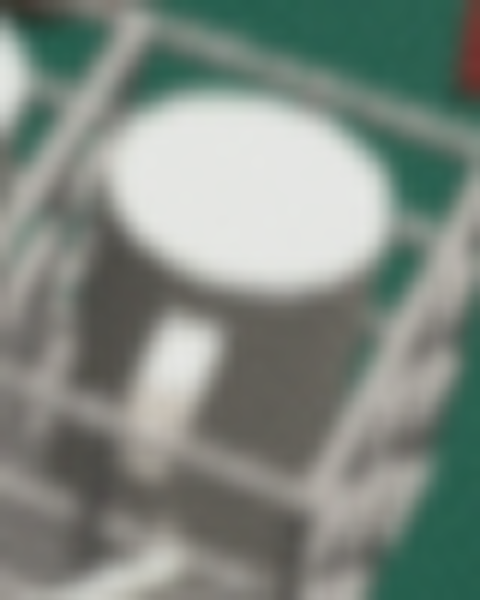

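Emit:
{"method": "servo_tool", "body": {"deltas": [{"slide": [0, 0, -1], "spin": 0.95}, {"slide": [0, 0, -1], "spin": 0.95}, {"slide": [0, 0, -1], "spin": 0.95}, {"slide": [0, 0, 0], "spin": 0}], "gripper": 160}}

```text
time_s: 0.5
tcp_pos: [0.221, -0.5826, 0.2952]
ee_rot: [[-0.999, 0.051, -0.005], [0.051, 0.999, 0.009], [0.005, 0.009, -1.0]]
wrist_force: [0.1, 0.1, -0.5]
gripper_width: 0.723
```

```bash
cat >> h.py <<'E'
def go(p,tx=None):
    s=sense(); R=s['ee_rot']; d=np.array(p)-s['tcp_pos']
    a=np.degrees(np.arctan2(R[1,0],R[0,0]))
    print('t',round(s['time_s'],2),'tcp',s['tcp_pos'].round(4),'yaw x',round(a,2),'W',round(s['gripper_width']*87,1),'F',s['wrist_force'].round(1),'j6',s['joints'][5].round(0))
    print('slide units',(R.T@d/.025).round(3), 'spin units', None if tx is None else round(-((tx-a+180)%360-180)/8,3))
E
python3 - <<'E'
from h import *
t=load('top0'); s=load('scene0')
for v in((187,190),(190,153)): print(onz(t,(v[0]+.5)/7+124.5,(v[1]+.5)/7+174.5,.094))
for v in((548,315),(535,340)): print(onz(s,(v[0]+.5)/6+274.5,(v[1]+.5)/6+194.5,.094))
go([.548,.3505,.25],178)
E
```

```text
[0.52950759 0.35167434 0.094     ]
[0.54626361 0.35135672 0.094     ]
[0.53076641 0.35402213 0.094     ]
[0.54723162 0.35351591 0.094     ]
t 0.5 tcp [ 0.221  -0.5826  0.2952] yaw x 177.05 W 62.9 F [ 0.1  0.1 -0.5] j6 -39.0
slide units [-11.153  37.93    2.088] spin units -0.119
```

Emit:
{"method": "servo_tool", "body": {"deltas": [{"slide": [-0.3, 1, 0], "spin": 0}, {"slide": [-0.3, 1, 0], "spin": 0}, {"slide": [-0.3, 1, 0], "spin": 0}, {"slide": [-0.3, 1, 0], "spin": 0}, {"slide": [-0.3, 1, 0], "spin": 0}, {"slide": [-0.3, 1, 0], "spin": 0}, {"slide": [-0.3, 1, 0], "spin": 0}, {"slide": [-0.3, 1, 0], "spin": 0}, {"slide": [-0.3, 1, 0], "spin": 0}, {"slide": [-0.3, 1, 0], "spin": 0}]}}

```text
time_s: 1.5
tcp_pos: [0.3066, -0.3255, 0.2858]
ee_rot: [[-0.999, 0.044, -0.015], [0.043, 0.999, 0.025], [0.016, 0.024, -1.0]]
wrist_force: [-0.2, 1.0, 0.3]
gripper_width: 0.376
```

Emit:
{"method": "servo_tool", "body": {"deltas": [{"slide": [-0.3, 1, 0], "spin": 0}, {"slide": [-0.3, 1, 0], "spin": 0}, {"slide": [-0.3, 1, 0], "spin": 0}, {"slide": [-0.3, 1, 0], "spin": 0}, {"slide": [-0.3, 1, 0], "spin": 0}, {"slide": [-0.3, 1, 0], "spin": 0}, {"slide": [-0.3, 1, 0], "spin": 0}, {"slide": [-0.3, 1, 0], "spin": 0}, {"slide": [-0.3, 1, 0], "spin": 0}, {"slide": [-0.3, 1, 0], "spin": 0}]}}

```text
time_s: 2.5
tcp_pos: [0.3871, -0.0657, 0.2817]
ee_rot: [[-0.999, 0.03, -0.028], [0.029, 0.999, 0.032], [0.029, 0.031, -0.999]]
wrist_force: [1.3, -0.1, 0.0]
gripper_width: 0.373
```

Emit:
{"method": "servo_tool", "body": {"deltas": [{"slide": [-0.3, 1, 0], "spin": 0}, {"slide": [-0.3, 1, 0], "spin": 0}, {"slide": [-0.3, 1, 0], "spin": 0}, {"slide": [-0.3, 1, 0], "spin": 0}, {"slide": [-0.3, 1, 0], "spin": 0}, {"slide": [-0.3, 1, 0], "spin": 0}, {"slide": [-0.3, 1, 0], "spin": 0}, {"slide": [-0.3, 1, 0], "spin": 0}, {"slide": [-0.3, 1, 0], "spin": 0}, {"slide": [-0.3, 1, 0], "spin": 0}]}}

```text
time_s: 3.5
tcp_pos: [0.4635, 0.1925, 0.2768]
ee_rot: [[-0.999, 0.014, -0.044], [0.013, 1.0, 0.029], [0.045, 0.028, -0.999]]
wrist_force: [-0.3, 1.2, -0.1]
gripper_width: 0.373
```

```bash
python3 - <<'E'
from h import *
go([.549,.3525,.2],178)
E
```

```text
t 3.5 tcp [0.4635 0.1925 0.2768] yaw x 179.26 W 32.5 F [-0.3  1.2 -0.1] j6 -129.0
slide units [-3.472  6.358  3.098] spin units 0.157
```

Emit:
{"method": "servo_tool", "body": {"deltas": [{"slide": [0, 0, 0], "spin": 0}, {"slide": [-0.4, 0.8, 0], "spin": 0}, {"slide": [-0.4, 0.8, 0], "spin": 0}, {"slide": [-0.4, 0.8, 0], "spin": 0}, {"slide": [-0.4, 0.8, 0], "spin": 0}, {"slide": [-0.4, 0.8, 0], "spin": 0}, {"slide": [-0.4, 0.8, 0], "spin": 0}, {"slide": [-0.4, 0.8, 0], "spin": 0}, {"slide": [0, 0, 0], "spin": 0}, {"slide": [0, 0, 0], "spin": 0}]}}

```text
time_s: 4.5
tcp_pos: [0.5319, 0.3329, 0.2654]
ee_rot: [[-0.998, 0.003, -0.062], [0.002, 1.0, 0.018], [0.062, 0.018, -0.998]]
wrist_force: [0.6, -0.6, -0.2]
gripper_width: 0.374
```

```bash
python3 - <<'E'
from h import *
go([.549,.3525,.2],178); print(sense()['ee_rot'].round(4), sense()['joints'].round(2))
E
```

```text
t 4.5 tcp [0.5319 0.3329 0.2654] yaw x 179.88 W 32.6 F [ 0.6 -0.6 -0.2] j6 -135.0
slide units [-0.843  0.739  2.582] spin units 0.235
[[-0.9981  0.0033 -0.0621]
 [ 0.0021  0.9998  0.0182]
 [ 0.0621  0.0181 -0.9979]] [  45.13   22.25    8.09   -3.34  -77.63 -134.52]
```

Emit:
{"method": "servo_tool", "body": {"deltas": [{"slide": [0, 0, 0], "spin": 0}, {"slide": [0, 0, 0], "spin": 0}, {"slide": [0, 0, 0], "spin": 0}, {"slide": [0, 0, 0], "spin": 0}, {"slide": [0, 0, 0], "spin": 0}]}}

```text
time_s: 5.0
tcp_pos: [0.5306, 0.3296, 0.2659]
ee_rot: [[-0.998, 0.004, -0.063], [0.003, 1.0, 0.018], [0.063, 0.018, -0.998]]
wrist_force: [0.6, -0.3, 0.3]
gripper_width: 0.372
```

```bash
python3 - <<'E'
from h import *
go([.549,.3525,.2],178); print(sense()['ee_rot'].round(4), sense()['joints'].round(2))
E
```

```text
t 5.0 tcp [0.5306 0.3296 0.2659] yaw x 179.82 W 32.3 F [ 0.6 -0.3  0.3] j6 -134.0
slide units [-0.898  0.872  2.6  ] spin units 0.228
[[-0.998   0.0042 -0.063 ]
 [ 0.0031  0.9998  0.0179]
 [ 0.0631  0.0177 -0.9979]] [  44.99   21.99    7.76   -3.36  -77.62 -134.42]
```

Emit:
{"method": "servo_tool", "body": {"deltas": [{"slide": [-0.5, 0.45, 0.5], "spin": 0.1}, {"slide": [-0.5, 0.45, 0.5], "spin": 0.1}, {"slide": [0, 0, 0.8], "spin": 0}, {"slide": [0, 0, 0.8], "spin": 0}, {"slide": [0, 0, 0.8], "spin": 0}, {"slide": [0, 0, 0.8], "spin": 0}, {"slide": [0, 0, 0], "spin": 0}, {"slide": [0, 0, 0], "spin": 0}]}}

```text
time_s: 5.8
tcp_pos: [0.5516, 0.355, 0.1602]
ee_rot: [[-0.998, 0.033, -0.057], [0.032, 0.999, 0.022], [0.058, 0.02, -0.998]]
wrist_force: [-0.4, -0.3, 0.2]
gripper_width: 0.372
```

```bash
python3 - <<'E'
from h import *
go([.549,.3525,.06],178); print(sense()['ee_rot'].round(4), sense()['joints'].round(2))
snap('scene','s1'); snap('top','t1'); crop('s1',300,130,420,280,4,'c7')
E
```

```text
t 5.8 tcp [0.5516 0.355  0.1602] yaw x 178.17 W 32.4 F [-0.4 -0.3  0.2] j6 -136.0
slide units [-0.133 -0.185  4.005] spin units 0.022
[[-0.9978  0.033  -0.057 ]
 [ 0.0318  0.9992  0.0222]
 [ 0.0577  0.0204 -0.9981]] [  45.29   28.68    3.23   -3.53  -65.99 -135.68]
```

View pics/c7.png

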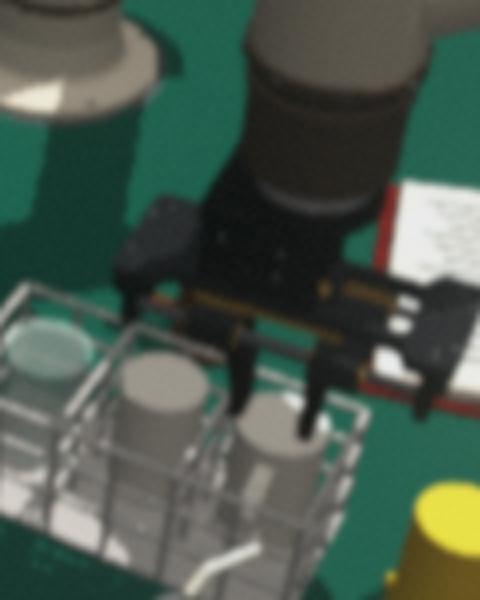

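View pics/t1.png

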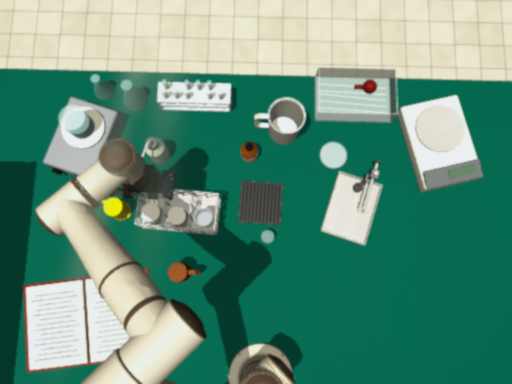

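```bash
python3 - <<'E'
from h import *
s=load('s1'); st=sense(); R=st['ee_rot']; p=st['tcp_pos']
for sgn in(-1,1):
  for w in(.016,.031):
    q=proj(s,p+sgn*w*R[:,1]); print(((q-[300,130]+.5)*4-.5).round(0))
E
```

```text
[248. 405.]
[224. 397.]
[301. 423.]
[326. 431.]
```

Emit:
{"method": "servo_tool", "body": {"deltas": [{"slide": [-0.07, -0.1, 0.5], "spin": 0}, {"slide": [-0.07, -0.1, 0.5], "spin": 0}, {"slide": [0, 0, 0.5], "spin": 0}, {"slide": [0, 0, 0.5], "spin": 0}, {"slide": [0, 0, 0.5], "spin": 0}, {"slide": [0, 0, 0], "spin": 0}]}}

```text
time_s: 6.5
tcp_pos: [0.552, 0.3514, 0.0943]
ee_rot: [[-0.998, 0.034, -0.055], [0.033, 0.999, 0.025], [0.056, 0.023, -0.998]]
wrist_force: [0.0, -0.4, -0.3]
gripper_width: 0.37
```

```bash
python3 - <<'E'
from h import *
go([.549,.3525,.06],178); print(sense()['ee_rot'].round(4))
snap('scene','s2'); crop('s2',300,130,420,280,4,'c8')
E
```

```text
t 6.5 tcp [0.552  0.3514 0.0943] yaw x 178.13 W 32.2 F [ 0.  -0.4 -0.3] j6 -135.0
slide units [0.045 0.009 1.378] spin units 0.017
[[-0.9979  0.0339 -0.0547]
 [ 0.0325  0.9992  0.0253]
 [ 0.0555  0.0235 -0.9982]]
```

View pics/c8.png

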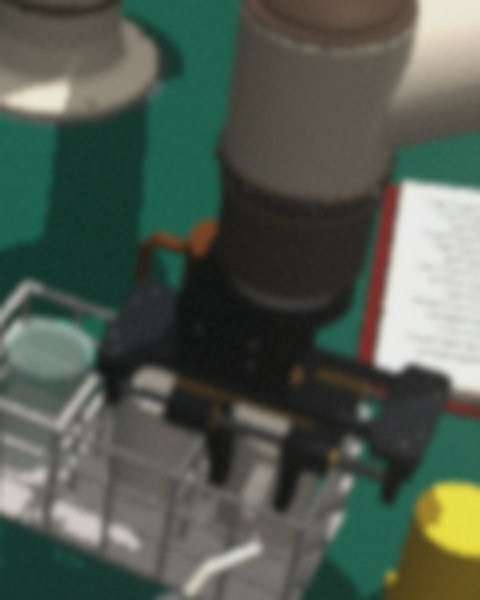

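Emit:
{"method": "servo_tool", "body": {"deltas": [{"slide": [0.05, 0, 0.4], "spin": 0}, {"slide": [0, 0, 0.4], "spin": 0}, {"slide": [0, 0, 0.4], "spin": 0}, {"slide": [0, 0, 0.1], "spin": 0}, {"slide": [0, 0, 0], "spin": 0}]}}

```text
time_s: 7.05
tcp_pos: [0.55, 0.3534, 0.061]
ee_rot: [[-0.998, 0.033, -0.052], [0.032, 0.999, 0.027], [0.052, 0.025, -0.998]]
wrist_force: [1.3, 0.3, 0.4]
gripper_width: 0.373
```

Emit:
{"method": "servo_tool", "body": {"deltas": [{"slide": [0, 0, 0], "spin": 0}, {"slide": [0, 0, 0], "spin": 0}, {"slide": [0, 0, 0], "spin": 0}, {"slide": [0, 0, 0], "spin": 0}, {"slide": [0, 0, 0], "spin": 0}, {"slide": [0, 0, 0], "spin": 0}], "gripper": 255}}

```text
time_s: 7.65
tcp_pos: [0.5505, 0.3533, 0.0623]
ee_rot: [[-0.998, 0.032, -0.05], [0.031, 0.999, 0.028], [0.051, 0.026, -0.998]]
wrist_force: [0.9, -0.8, -0.9]
gripper_width: 0.131
```

```bash
python3 - <<'E'
from h import *
go([.549,.3525,.06],178); print(sense()['ee_rot'].round(4))
snap('scene','s3'); crop('s3',300,130,420,280,4,'c9')
E
```

```text
t 7.65 tcp [0.5505 0.3533 0.0623] yaw x 178.22 W 11.4 F [ 0.9 -0.8 -0.9] j6 -135.0
slide units [ 0.055 -0.038  0.096] spin units 0.027
[[-0.9982  0.0324 -0.0502]
 [ 0.0311  0.9991  0.0275]
 [ 0.0511  0.0259 -0.9984]]
```

View pics/c9.png

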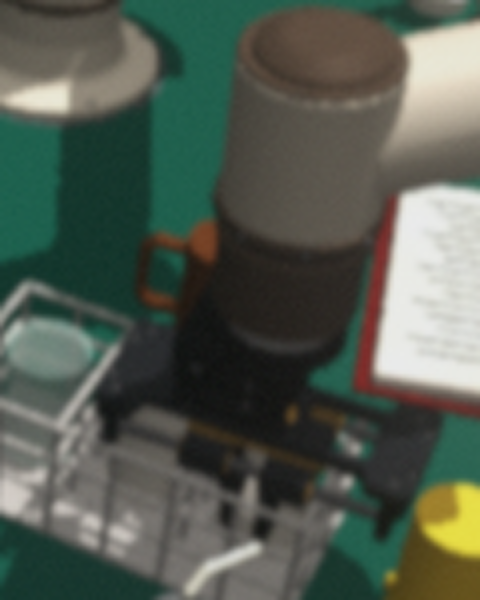

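Emit:
{"method": "servo_tool", "body": {"deltas": [{"slide": [0.02, 0.01, -0.4], "spin": 0}, {"slide": [0.04, 0.02, -0.7], "spin": 0}, {"slide": [0.04, 0.02, -0.8], "spin": 0}, {"slide": [0.04, 0.02, -0.8], "spin": 0}, {"slide": [0.04, 0.02, -0.8], "spin": 0}, {"slide": [0.04, 0.02, -0.8], "spin": 0}, {"slide": [0.04, 0.02, -0.8], "spin": 0}, {"slide": [0.04, 0.02, -0.8], "spin": 0}, {"slide": [0.04, 0.02, -0.5], "spin": 0}, {"slide": [0, 0, 0], "spin": 0}]}}

```text
time_s: 8.7
tcp_pos: [0.5501, 0.3541, 0.2334]
ee_rot: [[-0.998, 0.033, -0.048], [0.032, 0.999, 0.031], [0.049, 0.029, -0.998]]
wrist_force: [0.3, -0.2, -1.3]
gripper_width: 0.13
```

```bash
python3 - <<'E'
from h import *
go([.60,.012,.2],178); print(sense()['ee_rot'].round(4))
snap('scene','s4'); crop('s4',280,90,420,290,3.8,'c10')
E
```

```text
t 8.7 tcp [0.5501 0.3541 0.2334] yaw x 178.18 W 11.3 F [ 0.3 -0.2 -1.3] j6 -136.0
slide units [ -2.492 -13.642   0.813] spin units 0.022
[[-0.9983  0.0332 -0.0478]
 [ 0.0317  0.999   0.031 ]
 [ 0.0488  0.0294 -0.9984]]
```

View pics/c10.png

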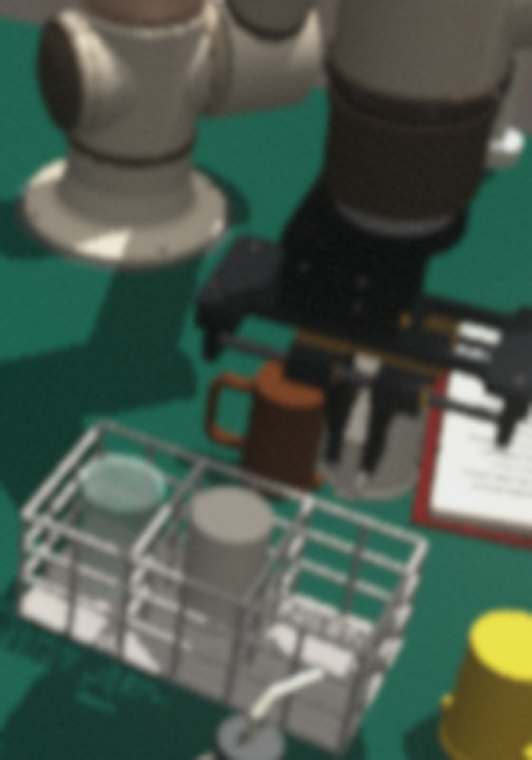

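Emit:
{"method": "servo_tool", "body": {"deltas": [{"slide": [-0.1, -0.5, 0], "spin": 0}, {"slide": [-0.18, -0.9, 0], "spin": 0}, {"slide": [-0.18, -0.9, 0], "spin": 0}, {"slide": [-0.18, -0.9, 0], "spin": 0}, {"slide": [-0.18, -0.9, 0], "spin": 0}, {"slide": [-0.18, -0.9, 0], "spin": 0}, {"slide": [-0.18, -0.9, 0], "spin": 0}, {"slide": [-0.18, -0.9, 0], "spin": 0}, {"slide": [-0.18, -0.9, 0], "spin": 0}, {"slide": [-0.18, -0.9, 0], "spin": 0}]}}

```text
time_s: 9.75
tcp_pos: [0.5789, 0.122, 0.2089]
ee_rot: [[-0.997, 0.033, -0.075], [0.032, 0.999, 0.017], [0.075, 0.014, -0.997]]
wrist_force: [0.2, 0.7, -0.8]
gripper_width: 0.135
```

```bash
python3 - <<'E'
from h import *
go([.603,.011,.15],178); print(sense()['ee_rot'].round(4))
E
```

```text
t 9.75 tcp [0.5789 0.122  0.2089] yaw x 178.18 W 11.7 F [ 0.2  0.7 -0.8] j6 -117.0
slide units [-1.277 -4.44   2.202] spin units 0.023
[[-0.9967  0.0328 -0.0749]
 [ 0.0316  0.9994  0.0168]
 [ 0.0754  0.0144 -0.9971]]
```

Emit:
{"method": "servo_tool", "body": {"deltas": [{"slide": [-0.14, -0.48, 0], "spin": 0}, {"slide": [-0.14, -0.48, 0], "spin": 0}, {"slide": [-0.14, -0.48, 0], "spin": 0}, {"slide": [-0.14, -0.48, 0], "spin": 0}, {"slide": [-0.14, -0.48, 0], "spin": 0}, {"slide": [-0.14, -0.48, 0], "spin": 0}, {"slide": [-0.14, -0.48, 0], "spin": 0}, {"slide": [-0.14, -0.48, 0], "spin": 0}, {"slide": [-0.14, -0.48, 0], "spin": 0}, {"slide": [0, 0, 0], "spin": 0}]}}

```text
time_s: 10.75
tcp_pos: [0.6073, 0.0015, 0.2011]
ee_rot: [[-0.996, 0.036, -0.081], [0.035, 0.999, 0.015], [0.081, 0.012, -0.997]]
wrist_force: [0.5, 0.9, -1.1]
gripper_width: 0.13
```

```bash
python3 - <<'E'
from h import *
go([.603,.011,.15],178); print(sense()['ee_rot'].round(4),sense()['joints'].round(2))
E
```

```text
t 10.75 tcp [0.6073 0.0015 0.2011] yaw x 178.01 W 11.3 F [ 0.5  0.9 -1.1] j6 -106.0
slide units [0.016 0.35  2.056] spin units 0.002
[[-0.9961  0.0356 -0.0809]
 [ 0.0345  0.9993  0.0151]
 [ 0.0814  0.0123 -0.9966]] [  14.35   23.61    0.39   -2.1   -71.07 -105.6 ]
```

Emit:
{"method": "servo_tool", "body": {"deltas": [{"slide": [-0.04, 0.17, 0.6], "spin": 0}, {"slide": [-0.04, 0.17, 0.6], "spin": 0}, {"slide": [-0.05, 0, 0.6], "spin": 0}, {"slide": [-0.05, 0, 0.6], "spin": 0}, {"slide": [-0.05, 0, 0.6], "spin": 0}, {"slide": [-0.05, 0, 0.6], "spin": 0}, {"slide": [-0.05, 0, 0.6], "spin": 0}, {"slide": [-0.05, 0, 0.6], "spin": 0}, {"slide": [0, 0, 0], "spin": 0}]}}

```text
time_s: 11.65
tcp_pos: [0.6092, 0.013, 0.0782]
ee_rot: [[-0.996, 0.035, -0.076], [0.034, 0.999, 0.017], [0.077, 0.015, -0.997]]
wrist_force: [0.1, -0.1, -1.4]
gripper_width: 0.131
```

```bash
python3 - <<'E'
from h import *
go([.603,.011,.054],178); print(sense()['ee_rot'].round(4),sense()['joints'].round(2))
snap('scene','s5'); crop('s5',190,110,320,270,3.7,'c11')
E
```

```text
t 11.65 tcp [0.6092 0.013  0.0782] yaw x 178.07 W 11.4 F [ 0.1 -0.1 -1.4] j6 -106.0
slide units [ 0.169 -0.105  0.982] spin units 0.009
[[-0.9965  0.0347 -0.0763]
 [ 0.0335  0.9993  0.0172]
 [ 0.0768  0.0146 -0.9969]] [  15.32   30.19   -7.8    -2.54  -56.   -105.79]
```

View pics/c11.png

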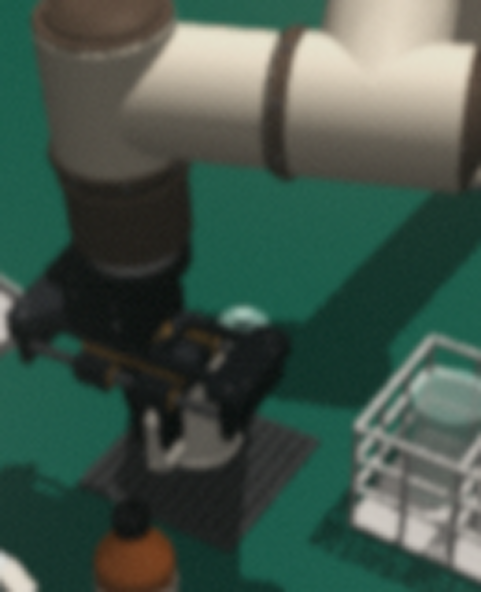

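Emit:
{"method": "servo_tool", "body": {"deltas": [{"slide": [0.1, -0.05, 0.3], "spin": 0}, {"slide": [0.07, -0.05, 0.3], "spin": 0}, {"slide": [0, 0, 0.2], "spin": 0}, {"slide": [0, 0, 0.1], "spin": 0}, {"slide": [0, 0, 0], "spin": 0}]}}

```text
time_s: 12.2
tcp_pos: [0.6054, 0.0114, 0.0586]
ee_rot: [[-0.997, 0.033, -0.069], [0.032, 0.999, 0.018], [0.069, 0.016, -0.997]]
wrist_force: [-0.3, -0.5, -1.9]
gripper_width: 0.132
```

```bash
python3 - <<'E'
from h import *
go([.603,.011,.054],178)
E
```

```text
t 12.2 tcp [0.6054 0.0114 0.0586] yaw x 178.15 W 11.5 F [-0.3 -0.5 -1.9] j6 -106.0
slide units [ 0.083 -0.021  0.191] spin units 0.019
```

Emit:
{"method": "servo_tool", "body": {"deltas": [{"slide": [0, 0, 0.1], "spin": 0}, {"slide": [0, 0, 0.1], "spin": 0}, {"slide": [0, 0, 0.05], "spin": 0}, {"slide": [0, 0, 0], "spin": 0}]}}

```text
time_s: 12.6
tcp_pos: [0.6061, 0.0116, 0.0534]
ee_rot: [[-0.997, 0.033, -0.066], [0.032, 0.999, 0.018], [0.067, 0.016, -0.998]]
wrist_force: [-0.5, 0.9, 1.0]
gripper_width: 0.128
```

```bash
python3 - <<'E'
from h import *
go([.603,.011,.054],178)
E
```

```text
t 12.6 tcp [0.6061 0.0116 0.0534] yaw x 178.18 W 11.2 F [-0.5  0.9  1. ] j6 -106.0
slide units [ 0.125 -0.026 -0.016] spin units 0.023
```

Emit:
{"method": "servo_tool", "body": {"deltas": [{"slide": [0, 0, 0.05], "spin": 0}, {"slide": [0, 0, 0], "spin": 0}, {"slide": [0, 0, 0], "spin": 0}]}}

```text
time_s: 12.9
tcp_pos: [0.6062, 0.0116, 0.0533]
ee_rot: [[-0.997, 0.032, -0.066], [0.031, 0.999, 0.018], [0.066, 0.016, -0.998]]
wrist_force: [-0.7, -0.0, 0.6]
gripper_width: 0.137
```

Emit:
{"method": "servo_tool", "body": {"deltas": [{"slide": [0, 0, 0], "spin": 0}, {"slide": [0, 0, 0], "spin": 0}, {"slide": [0, 0, 0], "spin": 0}, {"slide": [0, 0, 0], "spin": 0}, {"slide": [0, 0, 0], "spin": 0}], "gripper": 150}}

```text
time_s: 13.4
tcp_pos: [0.6063, 0.0116, 0.0524]
ee_rot: [[-0.997, 0.033, -0.065], [0.032, 0.999, 0.018], [0.066, 0.016, -0.998]]
wrist_force: [-0.6, -1.2, -1.1]
gripper_width: 0.4
```

Emit:
{"method": "servo_tool", "body": {"deltas": [{"slide": [0, 0, -0.6], "spin": 0}, {"slide": [0, 0, -0.8], "spin": 0}, {"slide": [0, 0, -0.8], "spin": 0}, {"slide": [0, 0, -0.8], "spin": 0}, {"slide": [0, 0, -0.8], "spin": 0}, {"slide": [0, 0, -0.8], "spin": 0}, {"slide": [0, 0, 0], "spin": 0}]}}

```text
time_s: 14.1
tcp_pos: [0.6135, 0.0092, 0.1698]
ee_rot: [[-0.997, 0.033, -0.069], [0.032, 0.999, 0.017], [0.069, 0.015, -0.998]]
wrist_force: [0.5, -0.2, 0.4]
gripper_width: 0.412
```

Emit:
{"method": "servo_tool", "body": {"deltas": [{"slide": [0, 0, -0.8], "spin": 0}, {"slide": [0.4, 0, -0.2], "spin": 0}, {"slide": [0.4, 0, 0], "spin": 0}, {"slide": [0.4, 0, 0], "spin": 0}, {"slide": [0.4, 0, 0], "spin": 0}, {"slide": [0.4, 0, 0], "spin": 0}, {"slide": [0, 0, 0], "spin": 0}], "gripper": 0}}

```text
time_s: 14.8
tcp_pos: [0.5563, 0.0106, 0.1929]
ee_rot: [[-0.996, 0.035, -0.08], [0.033, 0.999, 0.018], [0.08, 0.015, -0.997]]
wrist_force: [-0.3, -0.1, -0.7]
gripper_width: 0.951
```

```bash
python3 - <<'E'
from h import *
go([.554,.012,.054],178); print(sense()['ee_rot'].round(4),sense()['joints'].round(2))
snap('scene','s6'); crop('s6',190,110,320,270,3.7,'c12'); snap('top','t6')
E
```

```text
t 14.8 tcp [0.5563 0.0106 0.1929] yaw x 178.09 W 82.8 F [-0.3 -0.1 -0.7] j6 -107.0
slide units [-0.354 -0.029  5.545] spin units 0.011
[[-0.9962  0.0345 -0.0798]
 [ 0.0332  0.9993  0.0177]
 [ 0.0803  0.015  -0.9967]] [  16.46   19.1    -7.67   -2.46  -67.35 -107.38]
```

View pics/c12.png

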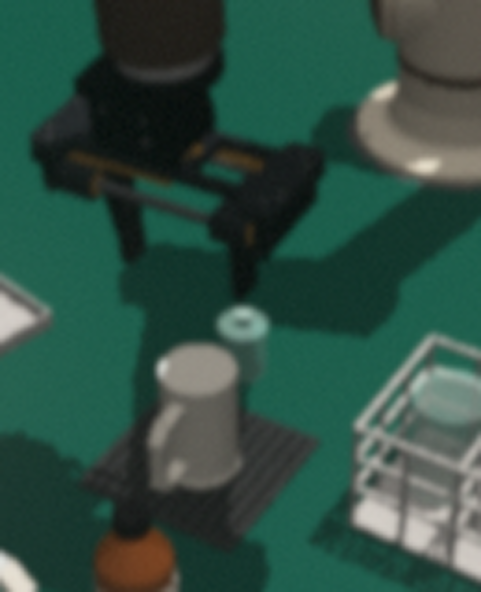

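View pics/t6.png

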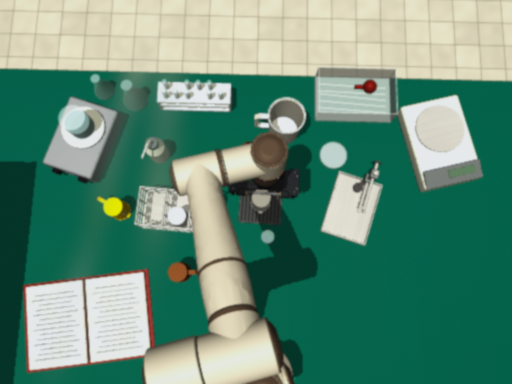

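```bash
python3 - <<'E'
from h import *
s=load('s6'); t=load('t6')
f=lambda x,y:(190+(x+.5)/3.7-.5,110+(y+.5)/3.7-.5)
C=onz(s,*f(198.5,371),.099); print(C)
for a in(-20,-10,-5,0,5,10):
    d=np.array([np.cos(np.radians(a)),np.sin(np.radians(a)),0]); b=np.array([C[0],C[1],0])
    print(a,[((proj(s,b+rr*d+[0,0,z])-[190,110]+.5)*3.7-.5).round(0).tolist() for rr,z in((.032,.086),(.054,.086),(.064,.076),(.064,.03),(.054,.02))])
crop('s6',225,195,262,250,12,'c13'); crop('t6',235,170,300,230,9,'c14')
E
```

```text
[0.55557965 0.01516767 0.099     ]
-20 [[166.0, 403.0], [143.0, 417.0], [133.0, 433.0], [136.0, 478.0], [147.0, 481.0]]
-10 [[171.0, 407.0], [152.0, 423.0], [143.0, 440.0], [146.0, 485.0], [155.0, 487.0]]
-5 [[174.0, 408.0], [157.0, 425.0], [149.0, 443.0], [152.0, 488.0], [160.0, 490.0]]
0 [[177.0, 410.0], [162.0, 428.0], [156.0, 446.0], [158.0, 491.0], [166.0, 492.0]]
5 [[181.0, 411.0], [168.0, 429.0], [163.0, 448.0], [165.0, 493.0], [171.0, 494.0]]
10 [[184.0, 412.0], [174.0, 431.0], [170.0, 450.0], [172.0, 495.0], [177.0, 496.0]]
```

View pics/c13.png

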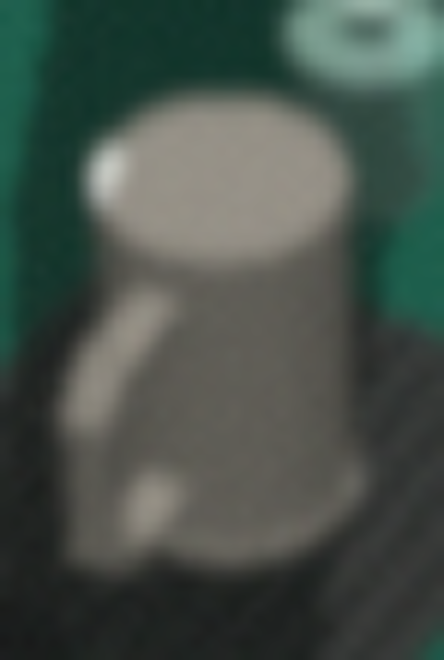

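View pics/c14.png

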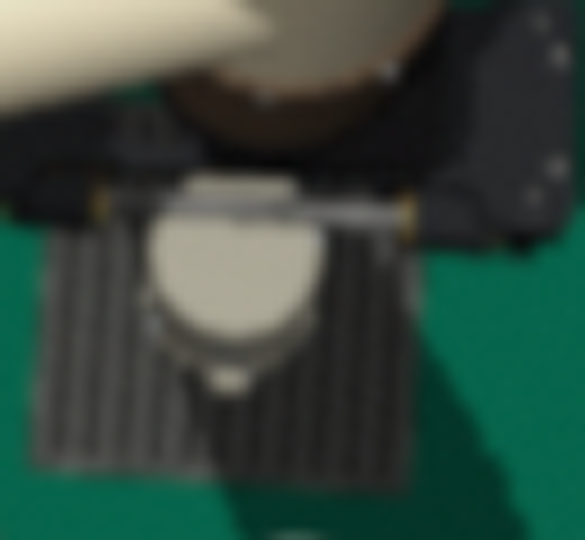

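Emit:
{"method": "servo_tool", "body": {"deltas": [{"slide": [-0.1, 0.15, 0.5], "spin": 0}, {"slide": [-0.06, 0, 0.8], "spin": 0}, {"slide": [-0.06, 0, 0.8], "spin": 0}, {"slide": [-0.06, 0, 0.8], "spin": 0}, {"slide": [0, 0, 0], "spin": 0}]}}

```text
time_s: 15.4
tcp_pos: [0.5612, 0.0167, 0.1144]
ee_rot: [[-0.996, 0.035, -0.078], [0.034, 0.999, 0.018], [0.078, 0.016, -0.997]]
wrist_force: [-0.9, -0.2, -0.3]
gripper_width: 1.003
```

```bash
python3 - <<'E'
from h import *
print(onz(load('t6'),260.95,197.3,.099))
go([.554,.014,.054],178); print(sense()['ee_rot'].round(4))
snap('scene','s7'); crop('s7',190,110,320,270,3.7,'c15')
E
```

```text
[0.55105827 0.0092449  0.099     ]
t 15.4 tcp [0.5612 0.0167 0.1144] yaw x 178.05 W 87.2 F [-0.9 -0.2 -0.3] j6 -107.0
slide units [ 0.094 -0.158  2.43 ] spin units 0.006
[[-0.9964  0.0353 -0.0776]
 [ 0.034   0.9993  0.0183]
 [ 0.0782  0.0156 -0.9968]]
```

View pics/c15.png

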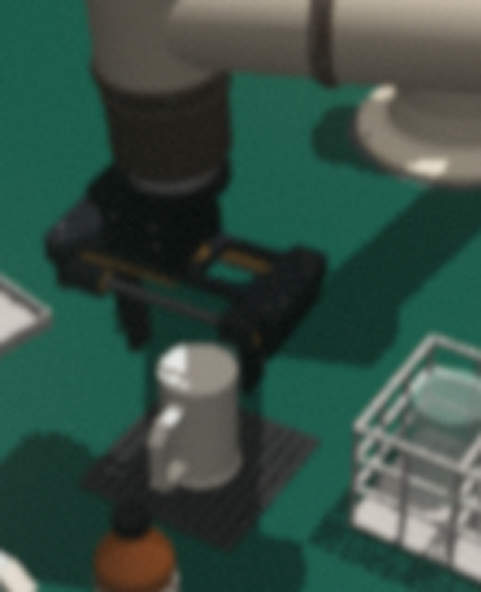

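Emit:
{"method": "servo_tool", "body": {"deltas": [{"slide": [0.1, -0.15, 0.3], "spin": 0}, {"slide": [0.0, 0, 0.5], "spin": 0}, {"slide": [0, 0, 0.5], "spin": 0}, {"slide": [0, 0, 0.5], "spin": 0}, {"slide": [0, 0, 0.3], "spin": 0}, {"slide": [0, 0, 0], "spin": 0}]}}

```text
time_s: 16.05
tcp_pos: [0.5573, 0.0142, 0.0615]
ee_rot: [[-0.997, 0.035, -0.07], [0.033, 0.999, 0.019], [0.071, 0.017, -0.997]]
wrist_force: [0.2, -0.5, -0.2]
gripper_width: 1.001
```

```bash
python3 - <<'E'
from h import *
go([.5535,.013,.053],178); print(sense()['ee_rot'].round(4))
E
```

```text
t 16.05 tcp [0.5573 0.0142 0.0615] yaw x 178.09 W 87.1 F [ 0.2 -0.5 -0.2] j6 -107.0
slide units [ 0.128 -0.058  0.349] spin units 0.011
[[-0.9969  0.0346 -0.07  ]
 [ 0.0333  0.9993  0.0191]
 [ 0.0706  0.0167 -0.9974]]
```

Emit:
{"method": "servo_tool", "body": {"deltas": [{"slide": [0.12, -0.06, 0.15], "spin": 0}, {"slide": [0, 0, 0.15], "spin": 0}, {"slide": [0, 0, 0.04], "spin": 0}, {"slide": [0, 0, 0], "spin": 0}]}}

```text
time_s: 16.45
tcp_pos: [0.5543, 0.0129, 0.0535]
ee_rot: [[-0.997, 0.034, -0.068], [0.033, 0.999, 0.019], [0.068, 0.017, -0.998]]
wrist_force: [-0.3, 0.2, 0.3]
gripper_width: 0.997
```

Emit:
{"method": "servo_tool", "body": {"deltas": [{"slide": [0, 0, 0], "spin": 0}, {"slide": [0, 0, 0], "spin": 0}, {"slide": [0, 0, 0], "spin": 0}, {"slide": [0, 0, 0], "spin": 0}, {"slide": [0, 0, 0], "spin": 0}, {"slide": [0, 0, 0], "spin": 0}], "gripper": 255}}

```text
time_s: 17.05
tcp_pos: [0.555, 0.013, 0.0544]
ee_rot: [[-0.997, 0.034, -0.066], [0.033, 0.999, 0.02], [0.066, 0.018, -0.998]]
wrist_force: [-0.1, -1.1, 0.2]
gripper_width: 0.689
```

```bash
python3 - <<'E'
from h import *
go([.5535,.013,.25],178); print(sense()['ee_rot'].round(4))
snap('scene','s8'); crop('s8',190,110,320,270,3.7,'c16')
E
```

```text
t 17.05 tcp [0.555  0.013  0.0544] yaw x 178.12 W 59.9 F [-0.1 -1.1  0.2] j6 -107.0
slide units [ 0.578  0.134 -7.801] spin units 0.014
[[-0.9973  0.034  -0.0658]
 [ 0.0328  0.9993  0.0198]
 [ 0.0664  0.0176 -0.9976]]
```

View pics/c16.png

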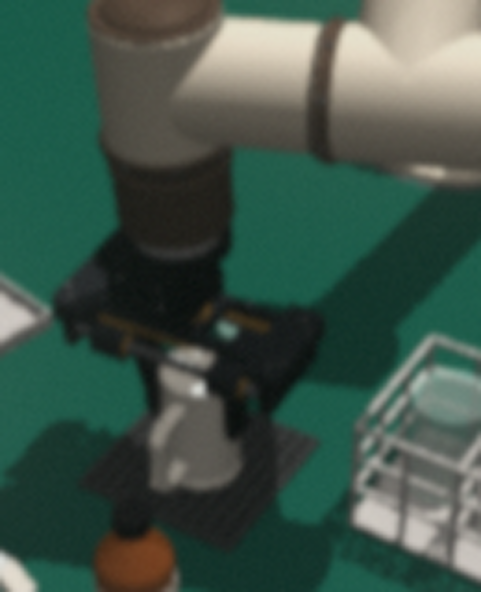

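Emit:
{"method": "servo_tool", "body": {"deltas": [{"slide": [0.03, 0.01, -0.4], "spin": 0}, {"slide": [0.05, 0.01, -0.8], "spin": 0}, {"slide": [0.05, 0.01, -0.8], "spin": 0}, {"slide": [0.05, 0.01, -0.8], "spin": 0}, {"slide": [0.05, 0.01, -0.8], "spin": 0}, {"slide": [0.05, 0.01, -0.8], "spin": 0}, {"slide": [0.05, 0.01, -0.8], "spin": 0}, {"slide": [0.05, 0.01, -0.8], "spin": 0}, {"slide": [0.05, 0.01, -0.8], "spin": 0}, {"slide": [0.05, 0.01, -0.8], "spin": 0}]}}

```text
time_s: 18.1
tcp_pos: [0.5522, 0.0117, 0.2533]
ee_rot: [[-0.997, 0.035, -0.074], [0.034, 0.999, 0.019], [0.074, 0.017, -0.997]]
wrist_force: [-0.5, 0.0, -0.1]
gripper_width: 0.685
```

```bash
cat >> h.py <<'E'
R0=np.array([[-0.9973,0.034,-0.0658],[0.0328,0.9993,0.0198],[0.0664,0.0176,-0.9976]]); p0=np.array([.555,.013,.0544])
a0=np.radians(178.2); J0=np.array([[np.cos(a0),-np.sin(a0),0],[np.sin(a0),np.cos(a0),0],[0,0,1]]); o0=np.array([.5545,.0132,.004])
RT=R0.T@J0; oT=R0.T@(o0-p0)
SC=np.array([.5395,-.2895,0]); SA=np.radians(-16.7)
SR=np.array([[np.cos(SA),-np.sin(SA),0],[np.sin(SA),np.cos(SA),0],[0,0,1]])
def jug():
    s=sense(); R=s['ee_rot']; p=s['tcp_pos']; Rj=R@RT; o=p+R@oT
    H=o+Rj@np.array([-.043,0,.049])
    print('jug o',o.round(4),'up',Rj[:,2].round(3),'handle dir ang',np.degrees(np.arctan2(-Rj[1,0],-Rj[0,0])).round(1))
    print('in stand: o',(SR.T@(o-SC)).round(4),'handle',(SR.T@(H-SC)).round(4),'up',(SR.T@Rj[:,2]).round(3),'bead edge',(SR.T@(o+Rj@np.array([-.0315,0,0])-SC)).round(4),'strap top',(SR.T@(o+Rj@np.array([-.043,0,.075])-SC)).round(4))
    print('tcp in stand',(SR.T@(p-SC)).round(4),'tool z',R[:,2].round(3))
    return R,p,Rj,o
E
python3 - <<'E'
from h import *
go([.40,-.20,.27],255); jug(); print(sense()['joints'].round(1))
E
```

```text
t 18.1 tcp [0.5522 0.0117 0.2533] yaw x 178.05 W 59.6 F [-0.5  0.  -0.1] j6 -108.0
slide units [ 5.828 -8.666 -0.382] spin units -9.619
jug o [0.5513 0.0119 0.2029] up [0.008 0.001 1.   ] handle dir ang -1.9
in stand: o [-0.0753  0.2921  0.2029] handle [-0.0334  0.3032  0.2516] up [0.007 0.003 1.   ] bead edge [-0.0449  0.3001  0.2027] strap top [-0.0332  0.3033  0.2776]
tcp in stand [-0.0744  0.2922  0.2533] tool z [-0.074  0.019 -0.997]
[  16.7   16.    -3.2   -2.4  -74.6 -108. ]
```

Emit:
{"method": "servo_tool", "body": {"deltas": [{"slide": [0.3, -0.4, -0.1], "spin": 0}, {"slide": [0.6, -0.8, -0.1], "spin": 0}, {"slide": [0.6, -0.8, -0.1], "spin": 0}, {"slide": [0.6, -0.8, -0.1], "spin": 0}, {"slide": [0.6, -0.8, -0.1], "spin": 0}, {"slide": [0.6, -0.8, -0.1], "spin": 0}, {"slide": [0.6, -0.8, -0.1], "spin": 0}, {"slide": [0.6, -0.8, -0.1], "spin": 0}, {"slide": [0.5, -0.6, -0.1], "spin": 0}, {"slide": [0, 0, 0], "spin": 0}]}}

```text
time_s: 19.1
tcp_pos: [0.4078, -0.1575, 0.28]
ee_rot: [[-0.996, 0.037, -0.08], [0.035, 0.999, 0.024], [0.081, 0.021, -0.997]]
wrist_force: [0.3, 0.4, -1.9]
gripper_width: 0.683
```

```bash
python3 - <<'E'
from h import *
go([.40,-.20,.27],253.3); jug(); print(sense()['joints'].round(1))
snap('scene','s9')
E
```

```text
t 19.1 tcp [ 0.4078 -0.1575  0.28  ] yaw x 177.98 W 59.5 F [ 0.3  0.4 -1.9] j6 -91.0
slide units [ 0.218 -1.72   0.383] spin units -9.415
jug o [ 0.4066 -0.1571  0.2296] up [ 0.014 -0.004  1.   ] handle dir ang -2.0
in stand: o [-0.1654  0.0887  0.2296] handle [-0.1231  0.0996  0.278 ] up [0.015 0.    1.   ] bead edge [-0.1349  0.0967  0.2292] strap top [-0.1227  0.0996  0.304 ]
tcp in stand [-0.1641  0.0886  0.28  ] tool z [-0.08   0.024 -0.997]
[ -0.7   3.6 -15.1  -1.4 -75.9 -91. ]
```

View pics/s9.png

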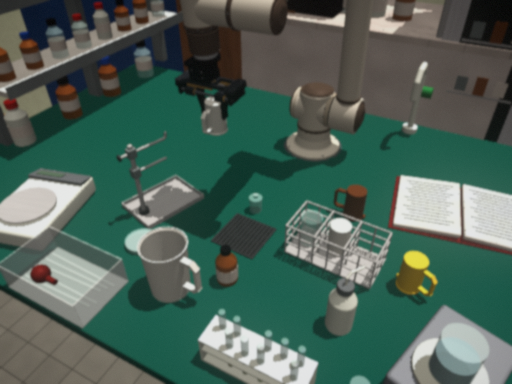

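Emit:
{"method": "servo_tool", "body": {"deltas": [{"slide": [0, 0, 0], "spin": -0.7}, {"slide": [0, 0, 0], "spin": -0.7}, {"slide": [0, 0, 0], "spin": -0.7}, {"slide": [0, 0, 0], "spin": -0.7}, {"slide": [0, 0, 0], "spin": -0.7}, {"slide": [0, 0, 0], "spin": -0.7}, {"slide": [0, 0, 0], "spin": -0.7}, {"slide": [0, 0, 0], "spin": -0.7}, {"slide": [0, 0, 0], "spin": -0.7}, {"slide": [0, 0, 0], "spin": -0.7}]}}

```text
time_s: 20.15
tcp_pos: [0.4065, -0.1519, 0.2727]
ee_rot: [[-0.551, -0.829, -0.09], [-0.834, 0.551, 0.029], [0.025, 0.091, -0.996]]
wrist_force: [0.0, 0.5, -0.6]
gripper_width: 0.685
```

```bash
python3 - <<'E'
from h import *
go([.40,-.20,.27],253.3); jug(); print(sense()['joints'].round(1))
E
```

```text
t 20.15 tcp [ 0.4065 -0.1519  0.2727] yaw x -123.46 W 59.6 F [ 0.   0.5 -0.6] j6 -33.0
slide units [ 1.745 -0.853  0.076] spin units -2.095
jug o [ 0.4042 -0.1485  0.2225] up [ 0.038 -0.075  0.996] handle dir ang 56.3
in stand: o [-0.1701  0.0962  0.2225] handle [-0.1548  0.1343  0.2731] up [ 0.058 -0.061  0.996] bead edge [-0.161   0.1263  0.2238] strap top [-0.1532  0.1327  0.299 ]
tcp in stand [-0.1669  0.0936  0.2727] tool z [-0.09   0.029 -0.996]
[ -0.1   3.9 -15.7  -1.7 -75.5 -32.9]
```

Emit:
{"method": "servo_tool", "body": {"deltas": [{"slide": [0, 0, 0], "spin": -0.7}, {"slide": [0, 0, 0], "spin": -0.7}, {"slide": [0, 0, 0], "spin": -0.6}, {"slide": [0, 0, 0], "spin": 0}]}}

```text
time_s: 20.55
tcp_pos: [0.4062, -0.1496, 0.2698]
ee_rot: [[-0.287, -0.953, -0.094], [-0.958, 0.285, 0.031], [-0.002, 0.099, -0.995]]
wrist_force: [0.1, -0.8, -0.5]
gripper_width: 0.686
```

```bash
python3 - <<'E'
from h import *
go([.4122,-.2962,.245],253.3); jug(); print(sense()['ee_rot'].round(3))
E
```

```text
t 20.55 tcp [ 0.4062 -0.1496  0.2698] yaw x -106.68 W 59.7 F [ 0.1 -0.8 -0.5] j6 -16.0
slide units [ 5.553 -2.     0.783] spin units 0.002
jug o [ 0.403  -0.1455  0.2196] up [ 0.058 -0.089  0.994] handle dir ang 73.1
in stand: o [-0.1722  0.0987  0.2196] handle [-0.168   0.1382  0.2713] up [ 0.081 -0.069  0.994] bead edge [-0.172   0.1301  0.2218] strap top [-0.1659  0.1364  0.2972]
tcp in stand [-0.1679  0.0957  0.2698] tool z [-0.094  0.031 -0.995]
[[-0.287 -0.953 -0.094]
 [-0.958  0.285  0.031]
 [-0.002  0.099 -0.995]]
```

Emit:
{"method": "servo_tool", "body": {"deltas": [{"slide": [0.4, -0.15, 0], "spin": 0}, {"slide": [0.7, -0.25, 0], "spin": 0}, {"slide": [0.7, -0.25, 0], "spin": 0}, {"slide": [0.7, -0.25, 0], "spin": 0}, {"slide": [0.7, -0.25, 0], "spin": 0}, {"slide": [0.7, -0.25, 0], "spin": 0}, {"slide": [0.7, -0.25, 0], "spin": 0}, {"slide": [0.5, -0.15, 0], "spin": 0}, {"slide": [0, 0, 0], "spin": 0}]}}

```text
time_s: 21.45
tcp_pos: [0.4122, -0.2924, 0.2615]
ee_rot: [[-0.297, -0.95, -0.099], [-0.955, 0.296, 0.032], [-0.001, 0.104, -0.995]]
wrist_force: [-1.0, 0.5, -1.1]
gripper_width: 0.684
```

```bash
python3 - <<'E'
from h import *
go([.4122,-.2962,.245],253.3); R,p,Rj,o=jug()
c=snap('scene','s10'); crop('s10',90,60,250,200,4.5,'c17')
f=lambda P:((proj(c,P)-[90,60]+.5)*4.5).round(0)
print('jug top/bottom centre px',f(o+Rj@[0,0,.095]),f(o),'handle',f(o+Rj@[-.043,0,.049]),f(o+Rj@[-.06,0,.075]))
for q in((-45,0,240),(-45,0,220),(59,0,220),(-37,0,154)): print(q,f(SC+SR@(np.array(q)/1e3)))
E
```

```text
t 21.45 tcp [ 0.4122 -0.2924  0.2615] yaw x -107.3 W 59.5 F [-1.   0.5 -1.1] j6 -0.0
slide units [ 0.145 -0.114  0.651] spin units -0.075
jug o [ 0.4087 -0.2883  0.2114] up [ 0.062 -0.09   0.994] handle dir ang 72.5
in stand: o [-0.1256 -0.0364  0.2114] handle [-0.1208  0.0031  0.263 ] up [ 0.085 -0.069  0.994] bead edge [-0.1251 -0.005   0.2135] strap top [-0.1186  0.0013  0.2888]
tcp in stand [-0.1211 -0.0394  0.2615] tool z [-0.099  0.032 -0.995]
jug top/bottom centre px [377. 168.] [409. 294.] handle [431. 249.] [438. 220.]
(-45, 0, 240) [338. 319.]
(-45, 0, 220) [342. 346.]
(59, 0, 220) [205. 408.]
(-37, 0, 154) [346. 436.]
```

View pics/c17.png

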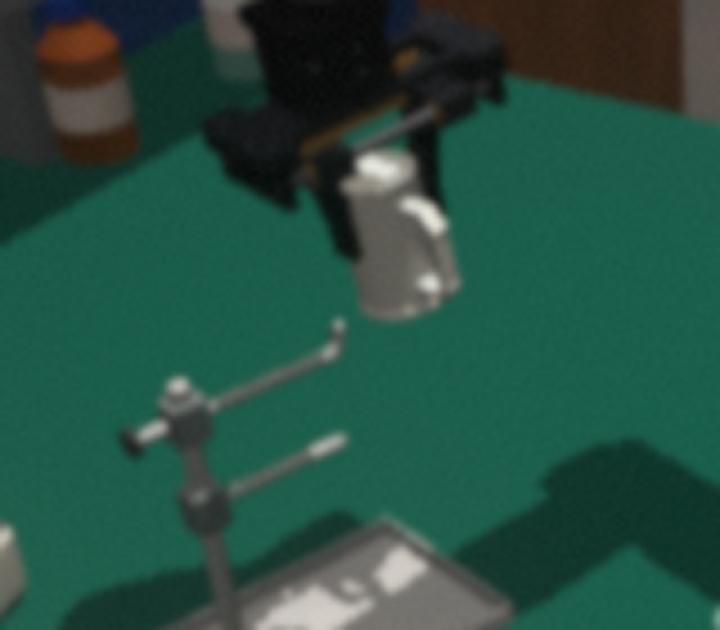

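```bash
cat >> h.py <<'E'
def goh(h,ang=73.3):
    s=sense(); R=s['ee_rot']; p=s['tcp_pos']; Rj=R@RT; o=p+R@oT; H=o+Rj@np.array([-.043,0,.049])
    dd=SC+SR@np.array(h)-H
    go(p+dd,ang+180)
E
python3 - <<'E'
from h import *
goh([-.12,-.002,.229])
E
```

```text
t 21.5 tcp [ 0.4121 -0.2917  0.2615] yaw x -107.26 W 59.5 F [-0.5 -0.1 -1. ] j6 -0.0
slide units [ 0.231 -0.186  1.348] spin units -0.07
```

Emit:
{"method": "servo_tool", "body": {"deltas": [{"slide": [0.1, -0.06, 0.4], "spin": -0.04}, {"slide": [0.1, -0.06, 0.4], "spin": -0.04}, {"slide": [0.03, -0.06, 0.3], "spin": 0}, {"slide": [0, 0, 0.2], "spin": 0}, {"slide": [0, 0, 0], "spin": 0}]}}

```text
time_s: 22.0
tcp_pos: [0.4108, -0.296, 0.2251]
ee_rot: [[-0.284, -0.954, -0.1], [-0.959, 0.282, 0.034], [-0.004, 0.106, -0.994]]
wrist_force: [-0.1, -0.3, -1.2]
gripper_width: 0.687
```

```bash
python3 - <<'E'
from h import *
goh([-.12,-.002,.229]); goh([-.008,-.002,.229]); jug()
E
```

```text
t 22.0 tcp [ 0.4108 -0.296   0.2251] yaw x -106.51 W 59.8 F [-0.1 -0.3 -1.2] j6 1.0
slide units [ 0.052 -0.055 -0.1  ] spin units 0.024
t 22.0 tcp [ 0.4108 -0.296   0.2251] yaw x -106.51 W 59.8 F [-0.1 -0.3 -1.2] j6 1.0
slide units [ 0.067 -4.51  -0.573] spin units 0.024
jug o [ 0.4073 -0.2918  0.175 ] up [ 0.064 -0.092  0.994] handle dir ang 73.2
in stand: o [-0.126  -0.0402  0.175 ] handle [-0.1216 -0.0007  0.2267] up [ 0.088 -0.07   0.994] bead edge [-0.126  -0.0087  0.1772] strap top [-0.1193 -0.0025  0.2525]
tcp in stand [-0.1214 -0.0432  0.2251] tool z [-0.1    0.034 -0.994]
```

Emit:
{"method": "servo_tool", "body": {"deltas": [{"slide": [0.01, -0.4, -0.08], "spin": 0}, {"slide": [0.01, -0.4, -0.08], "spin": 0}, {"slide": [0.01, -0.4, -0.08], "spin": 0}, {"slide": [0.01, -0.4, -0.08], "spin": 0}, {"slide": [0.01, -0.3, -0.08], "spin": 0}, {"slide": [0, 0, 0], "spin": 0}, {"slide": [0, 0, 0], "spin": 0}]}}

```text
time_s: 22.7
tcp_pos: [0.4631, -0.3126, 0.2312]
ee_rot: [[-0.283, -0.954, -0.098], [-0.959, 0.281, 0.032], [-0.003, 0.103, -0.995]]
wrist_force: [0.5, 0.4, -1.2]
gripper_width: 0.682
```

```bash
python3 - <<'E'
from h import *
goh([-.008,-.002,.229]); jug()
c=snap('scene','s11'); crop('s11',90,60,250,200,4.5,'c18'); snap('top','t11'); crop('t11',310,150,400,250,6,'c19')
E
```

```text
t 22.7 tcp [ 0.4631 -0.3126  0.2312] yaw x -106.43 W 59.3 F [ 0.5  0.4 -1.2] j6 1.0
slide units [ 0.029 -2.358 -0.091] spin units 0.034
jug o [ 0.4597 -0.3084  0.1811] up [ 0.062 -0.091  0.994] handle dir ang 73.3
in stand: o [-0.071  -0.0411  0.1811] handle [-0.0669 -0.0016  0.2328] up [ 0.085 -0.069  0.994] bead edge [-0.071  -0.0097  0.1833] strap top [-0.0647 -0.0034  0.2586]
tcp in stand [-0.0665 -0.0441  0.2312] tool z [-0.098  0.032 -0.995]
```

View pics/c18.png

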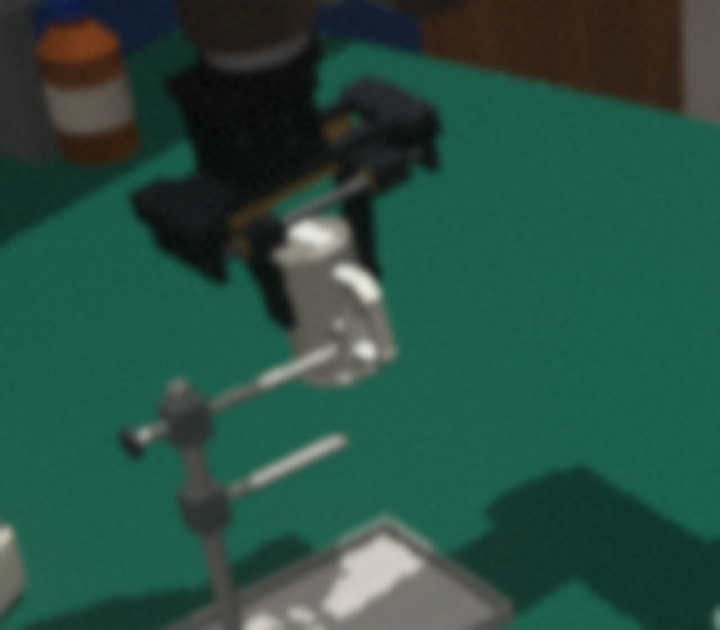

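View pics/c19.png

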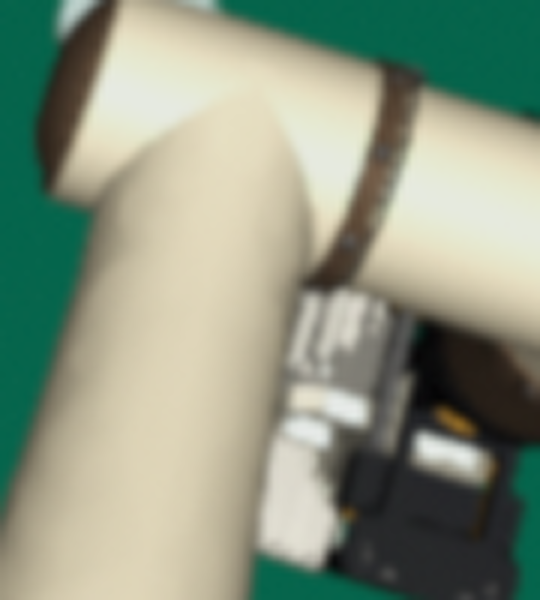

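Emit:
{"method": "servo_tool", "body": {"deltas": [{"slide": [0, -0.3, -0.04], "spin": 0}, {"slide": [0, -0.3, -0.04], "spin": 0}, {"slide": [0, -0.3, -0.04], "spin": 0}, {"slide": [0, -0.2, -0.03], "spin": 0}, {"slide": [0, 0, 0], "spin": 0}]}}

```text
time_s: 23.3
tcp_pos: [0.4913, -0.321, 0.2326]
ee_rot: [[-0.283, -0.954, -0.097], [-0.959, 0.281, 0.032], [-0.003, 0.102, -0.995]]
wrist_force: [0.1, -0.6, -1.6]
gripper_width: 0.687
```

```bash
python3 - <<'E'
from h import *
goh([-.008,-.002,.229]); jug()
c=snap('scene','s12'); crop('s12',120,90,200,160,9,'c20')
E
```

```text
t 23.3 tcp [ 0.4913 -0.321   0.2326] yaw x -106.43 W 59.8 F [ 0.1 -0.6 -1.6] j6 1.0
slide units [ 0.025 -1.195  0.087] spin units 0.034
jug o [ 0.4878 -0.3169  0.1825] up [ 0.061 -0.09   0.994] handle dir ang 73.3
in stand: o [-0.0416 -0.041   0.1825] handle [-0.0375 -0.0015  0.2342] up [ 0.085 -0.069  0.994] bead edge [-0.0416 -0.0096  0.1847] strap top [-0.0353 -0.0033  0.2601]
tcp in stand [-0.0372 -0.044   0.2326] tool z [-0.097  0.032 -0.995]
```

View pics/c20.png

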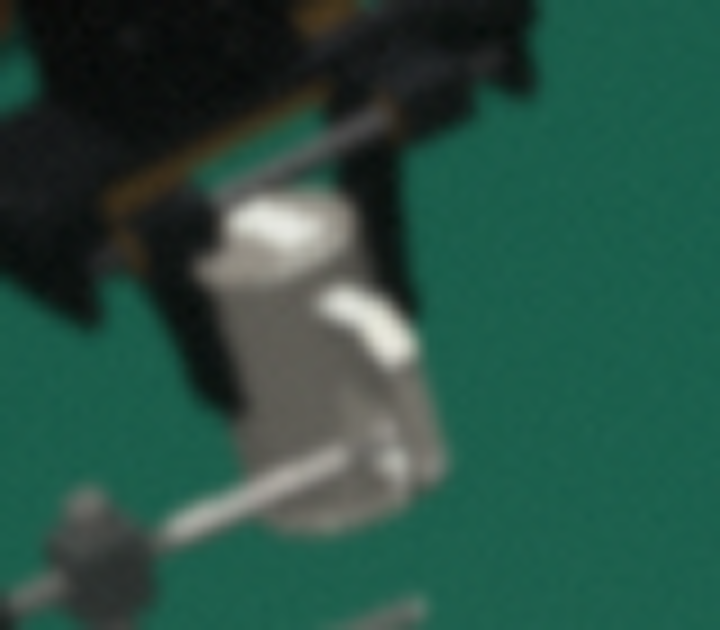

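Emit:
{"method": "servo_tool", "body": {"deltas": [{"slide": [0, -0.3, -0.02], "spin": 0}, {"slide": [0, -0.3, -0.03], "spin": 0}, {"slide": [0, -0.3, -0.03], "spin": 0}, {"slide": [0, -0.2, -0.02], "spin": 0}, {"slide": [0, 0, 0], "spin": 0}]}}

```text
time_s: 23.85
tcp_pos: [0.5197, -0.3293, 0.232]
ee_rot: [[-0.283, -0.954, -0.097], [-0.959, 0.281, 0.032], [-0.003, 0.103, -0.995]]
wrist_force: [0.3, 0.3, -1.1]
gripper_width: 0.688
```

```bash
python3 - <<'E'
from h import *
goh([-.006,-.002,.205]); jug()
c=snap('scene','s13'); crop('s13',120,90,200,160,9,'c21')
E
```

```text
t 23.85 tcp [ 0.5197 -0.3293  0.232 ] yaw x -106.43 W 59.8 F [ 0.3  0.3 -1.1] j6 1.0
slide units [ 0.03  -0.191  1.13 ] spin units 0.033
jug o [ 0.5162 -0.3252  0.1819] up [ 0.062 -0.091  0.994] handle dir ang 73.3
in stand: o [-0.012  -0.0409  0.1819] handle [-0.0079 -0.0014  0.2336] up [ 0.085 -0.069  0.994] bead edge [-0.012  -0.0094  0.1841] strap top [-0.0056 -0.0032  0.2594]
tcp in stand [-0.0075 -0.0438  0.232 ] tool z [-0.097  0.032 -0.995]
```

View pics/c21.png

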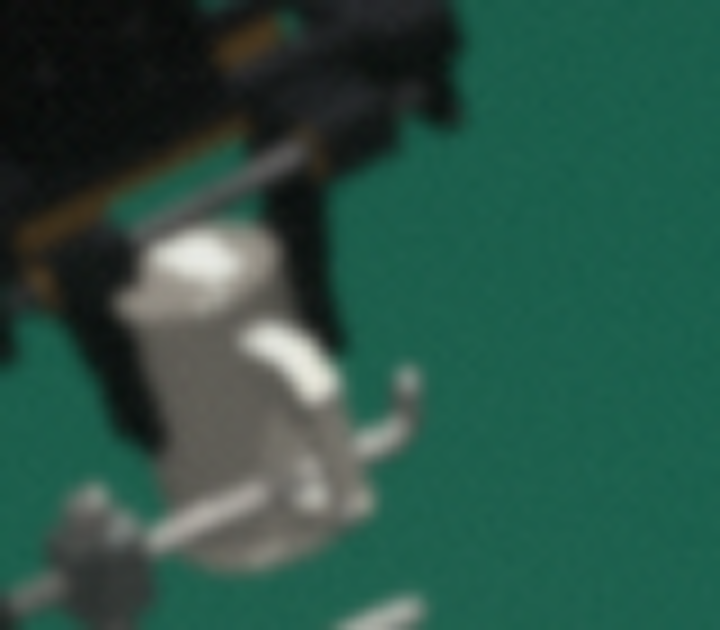

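Emit:
{"method": "servo_tool", "body": {"deltas": [{"slide": [0, -0.03, 0.3], "spin": 0}, {"slide": [0, -0.03, 0.3], "spin": 0}, {"slide": [0, -0.03, 0.3], "spin": 0}, {"slide": [0, -0.02, 0.2], "spin": 0}, {"slide": [0, 0, 0], "spin": 0}]}}

```text
time_s: 24.4
tcp_pos: [0.5179, -0.3286, 0.2012]
ee_rot: [[-0.283, -0.954, -0.1], [-0.959, 0.281, 0.033], [-0.004, 0.105, -0.994]]
wrist_force: [-0.4, 0.1, -1.8]
gripper_width: 0.688
```

```bash
python3 - <<'E'
from h import *
goh([-.006,-.002,.198]); jug()
c=snap('scene','s14'); crop('s14',120,90,200,160,9,'c22')
E
```

```text
t 24.4 tcp [ 0.5179 -0.3286  0.2012] yaw x -106.47 W 59.9 F [-0.4  0.1 -1.8] j6 1.0
slide units [ 0.035 -0.167  0.175] spin units 0.029
jug o [ 0.5144 -0.3244  0.1511] up [ 0.064 -0.092  0.994] handle dir ang 73.3
in stand: o [-0.014  -0.0406  0.1511] handle [-0.0097 -0.0011  0.2028] up [ 0.088 -0.07   0.994] bead edge [-0.014  -0.0092  0.1533] strap top [-0.0074 -0.003   0.2286]
tcp in stand [-0.0094 -0.0436  0.2012] tool z [-0.1    0.033 -0.994]
```

View pics/c22.png

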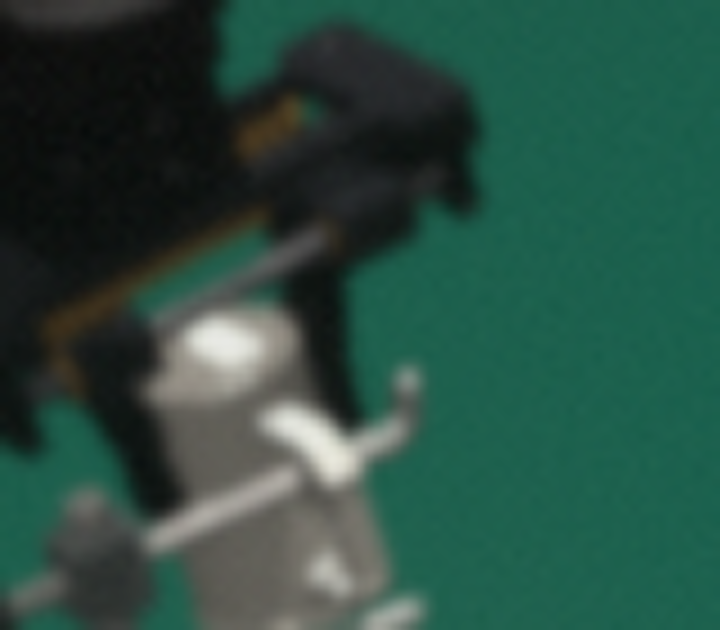

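Emit:
{"method": "servo_tool", "body": {"deltas": [{"slide": [0.02, -0.08, 0.08], "spin": 0}, {"slide": [0.0, -0.06, 0.08], "spin": 0}, {"slide": [0, 0, 0.04], "spin": 0}, {"slide": [0, 0, 0], "spin": 0}]}}

```text
time_s: 24.85
tcp_pos: [0.5216, -0.3304, 0.1968]
ee_rot: [[-0.283, -0.954, -0.098], [-0.959, 0.281, 0.032], [-0.003, 0.103, -0.995]]
wrist_force: [1.0, 0.0, -0.5]
gripper_width: 0.684
```

```bash
python3 - <<'E'
from h import *
goh([-.006,-.002,.198]); jug()
E
```

```text
t 24.85 tcp [ 0.5216 -0.3304  0.1968] yaw x -106.45 W 59.5 F [ 1.   0.  -0.5] j6 1.0
slide units [0.005 0.012 0.015] spin units 0.032
jug o [ 0.5182 -0.3263  0.1467] up [ 0.062 -0.091  0.994] handle dir ang 73.3
in stand: o [-0.0098 -0.0414  0.1467] handle [-0.0057 -0.0019  0.1983] up [ 0.085 -0.069  0.994] bead edge [-0.0098 -0.01    0.1488] strap top [-0.0035 -0.0037  0.2242]
tcp in stand [-0.0054 -0.0444  0.1968] tool z [-0.098  0.032 -0.995]
```

Emit:
{"method": "servo_tool", "body": {"deltas": [{"slide": [-0.06, 0, 0.04], "spin": 0}, {"slide": [-0.06, 0, 0.04], "spin": 0}, {"slide": [0, 0, 0.03], "spin": 0}, {"slide": [0, 0, 0], "spin": 0}]}}

```text
time_s: 25.25
tcp_pos: [0.5227, -0.3286, 0.1966]
ee_rot: [[-0.283, -0.955, -0.095], [-0.959, 0.281, 0.029], [-0.001, 0.099, -0.995]]
wrist_force: [-1.0, 0.0, 0.1]
gripper_width: 0.685
```

```bash
python3 - <<'E'
from h import *
goh([-.006,-.002,.198]); jug()
E
```

```text
t 25.25 tcp [ 0.5227 -0.3286  0.1966] yaw x -106.42 W 59.6 F [-1.   0.   0.1] j6 1.0
slide units [0.09  0.033 0.005] spin units 0.035
jug o [ 0.5194 -0.3246  0.1464] up [ 0.059 -0.087  0.994] handle dir ang 73.4
in stand: o [-0.0091 -0.0394  0.1464] handle [-0.0052  0.0002  0.1981] up [ 0.082 -0.067  0.994] bead edge [-0.0092 -0.008   0.1486] strap top [-0.0031 -0.0015  0.2239]
tcp in stand [-0.0048 -0.0422  0.1966] tool z [-0.095  0.029 -0.995]
```

Emit:
{"method": "servo_tool", "body": {"deltas": [{"slide": [0, 0, 0], "spin": 0}, {"slide": [0, 0, 0], "spin": 0}, {"slide": [0, 0, 0], "spin": 0}], "gripper": 60}}

```text
time_s: 25.55
tcp_pos: [0.5228, -0.328, 0.196]
ee_rot: [[-0.283, -0.955, -0.095], [-0.959, 0.281, 0.03], [-0.002, 0.099, -0.995]]
wrist_force: [0.2, -0.2, -0.5]
gripper_width: 0.759
```

Emit:
{"method": "servo_tool", "body": {"deltas": [{"slide": [0, 0, 0], "spin": 0}, {"slide": [0, 0, 0], "spin": 0}, {"slide": [0, 0, 0], "spin": 0}, {"slide": [0, 0, 0], "spin": 0}, {"slide": [0, 0, 0], "spin": 0}], "gripper": 5}}

```text
time_s: 26.05
tcp_pos: [0.5229, -0.3277, 0.1954]
ee_rot: [[-0.283, -0.954, -0.095], [-0.959, 0.281, 0.03], [-0.002, 0.1, -0.995]]
wrist_force: [-0.3, -0.1, 0.7]
gripper_width: 0.978
```

```bash
python3 - <<'E'
from h import *
go([.522,-.33,.3],253.3)
c=snap('scene','s15'); crop('s15',110,90,200,170,8,'c23')
E
```

```text
t 26.05 tcp [ 0.5229 -0.3277  0.1954] yaw x -106.42 W 85.0 F [-0.3 -0.1  0.7] j6 1.0
slide units [ 0.091  0.425 -4.162] spin units 0.035
```

View pics/c23.png

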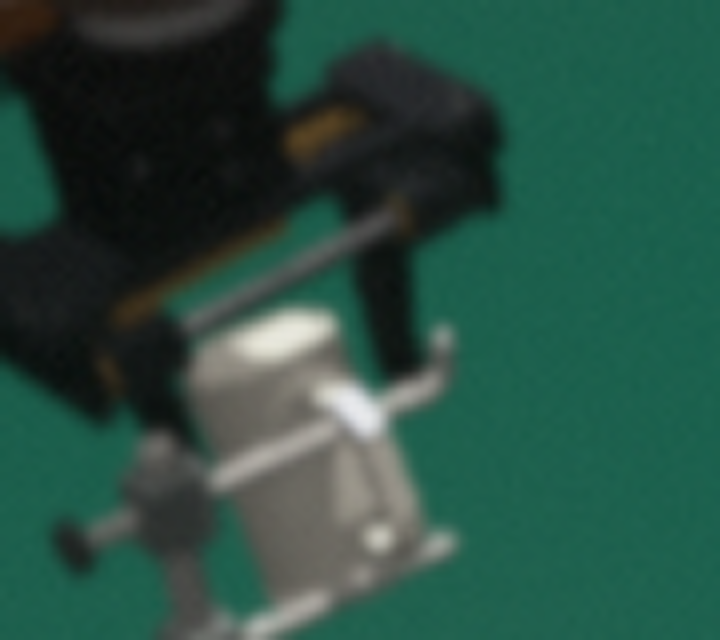

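```bash
python3 - <<'E'
from h import *
c=load('s15'); P=onz(c,142.7,132.1,.243); print('top stand',SR.T@(P-SC))
s=sense();R=s['ee_rot'];p=s['tcp_pos']
for h in(0,.0465): print('tool axis at',h,SR.T@(p-h*R[:,2]-SC))
for sg in(-1,1):
  for h in(0,.046):
    q=proj(c,p+sg*.0425*R[:,1]-h*R[:,2]); print(sg,h,((q-[110,90]+.5)*8).round(0))
E
```

```text
top stand [ 0.00741475 -0.03291974  0.243     ]
tool axis at 0 [-0.00498549 -0.04132475  0.19541341]
tool axis at 0.0465 [-0.00033915 -0.04140448  0.24168062]
-1 0 [207. 487.]
-1 0.046 [173. 383.]
1 0 [396. 380.]
1 0.046 [367. 277.]
```

Emit:
{"method": "servo_tool", "body": {"deltas": [{"slide": [0, -0.1, 0], "spin": 0}, {"slide": [0, -0.1, 0], "spin": 0}, {"slide": [0, 0, 0], "spin": 0}, {"slide": [0, 0, 0], "spin": 0}]}}

```text
time_s: 26.5
tcp_pos: [0.5282, -0.3293, 0.1949]
ee_rot: [[-0.283, -0.954, -0.095], [-0.959, 0.281, 0.03], [-0.002, 0.1, -0.995]]
wrist_force: [-0.2, 0.7, 1.0]
gripper_width: 0.98
```

```bash
python3 - <<'E'
from h import *
go([.522,-.33,.3],253.3)
c=snap('scene','s16'); crop('s16',110,90,200,170,8,'c24')
E
```

```text
t 26.5 tcp [ 0.5282 -0.3293  0.1949] yaw x -106.43 W 85.2 F [-0.2  0.7  1. ] j6 1.0
slide units [ 0.089  0.648 -4.161] spin units 0.034
```

View pics/c24.png

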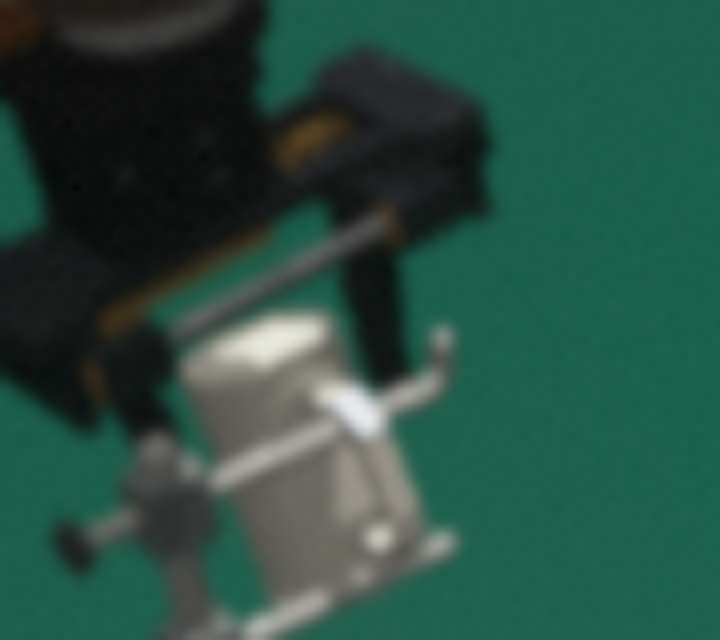

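```bash
python3 - <<'E'
from h import *
c=load('s16')
f=lambda P:((proj(c,SC+SR@np.array(P))-[110,90]+.5)*8).round(0)
for lean in(0,.085,.15,.22):
    print(lean,[f((-.003+lean*(z-.224),-.038,z)) for z in(.149,.244)])
crop('s16',120,110,175,172,11,'c25')
E
```

```text
0 [array([324., 543.]), array([282., 323.])]
0.085 [array([338., 536.]), array([278., 325.])]
0.15 [array([349., 531.]), array([275., 326.])]
0.22 [array([361., 525.]), array([271., 327.])]
```

View pics/c25.png

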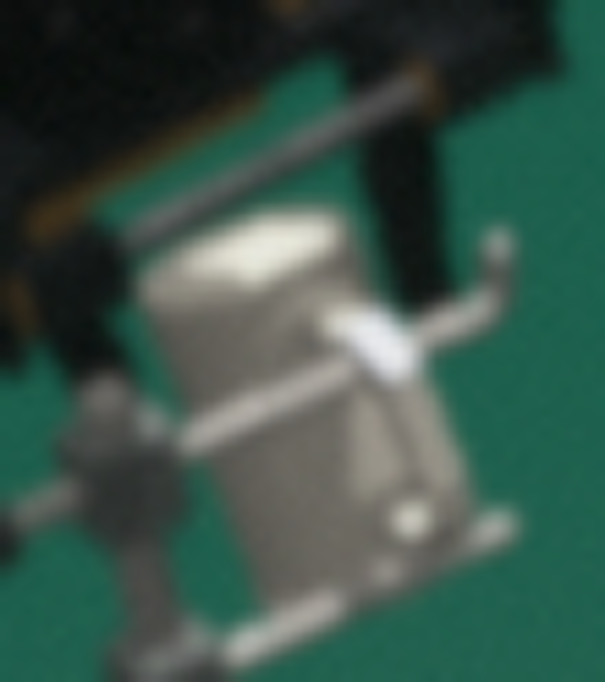

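```bash
python3 - <<'E'
from h import *
c=load('s16')
f=lambda P:((proj(c,SC+SR@np.array(P))-[120,110]+.5)*11).round(0)
b=np.radians(14)
for a in(-.1,0,.085):
    up=np.array([a,-np.sin(b),np.cos(b)]);up/=np.linalg.norm(up)
    x=np.array([0,-np.cos(b),-np.sin(b)]); x-=up*(x@up); x/=np.linalg.norm(x)
    S=np.array([-.003,0,.224])  # bar pt at jug (-53,75)
    o=S+.053*x-.075*up
    y=np.cross(up,x)
    A,B=f(o),f(o+.095*up); L=[f(o+.0*up+s*.03*y) for s in(1,-1)]; T=[f(o+.095*up+s*.03*y) for s in(1,-1)]
    print(a,'bottom',A,'top',B,'slope',((A-B)[0]/(A-B)[1]).round(2),'sides bottom',L,'top',T,'edge on rest y',(o-.0315*x).round(4))
E
```

```text
-0.1 bottom [328. 574.] top [254. 241.] slope 0.22 sides bottom [array([232., 609.]), array([422., 541.])] top [array([154., 272.]), array([351., 211.])] edge on rest y [ 0.0045 -0.0028  0.1464]
0 bottom [351. 565.] top [247. 244.] slope 0.32 sides bottom [array([259., 609.]), array([442., 522.])] top [array([150., 285.]), array([342., 203.])] edge on rest y [-0.003  -0.0027  0.146 ]
0.085 bottom [371. 555.] top [242. 246.] slope 0.42 sides bottom [array([282., 607.]), array([457., 504.])] top [array([148., 297.]), array([334., 197.])] edge on rest y [-0.0094 -0.0028  0.1463]
```

Emit:
{"method": "servo_tool", "body": {"deltas": [{"slide": [0, 0.1, 0], "spin": 0}, {"slide": [0, 0.06, -0.1], "spin": 0}, {"slide": [0, 0.02, -0.3], "spin": 0}, {"slide": [0, 0.04, -0.4], "spin": 0}, {"slide": [0, 0.04, -0.4], "spin": 0}, {"slide": [0, 0, 0], "spin": 0}]}}

```text
time_s: 27.15
tcp_pos: [0.5247, -0.3286, 0.2291]
ee_rot: [[-0.283, -0.955, -0.094], [-0.959, 0.281, 0.029], [-0.002, 0.098, -0.995]]
wrist_force: [0.1, -0.6, 0.1]
gripper_width: 0.981
```

```bash
python3 - <<'E'
from h import *
go([.522,-.33,.3],253.3)
c=snap('scene','s17'); crop('s17',110,80,200,170,6.6,'c26')
E
```

```text
t 27.15 tcp [ 0.5247 -0.3286  0.2291] yaw x -106.41 W 85.3 F [ 0.1 -0.6  0.1] j6 1.0
slide units [ 0.082  0.365 -2.813] spin units 0.036
```

View pics/c26.png

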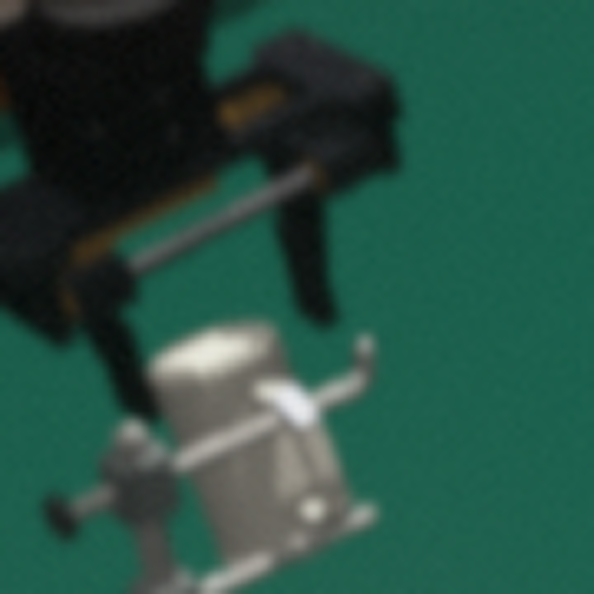

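Emit:
{"method": "servo_tool", "body": {"deltas": [{"slide": [0, 0.06, -0.5], "spin": 0}, {"slide": [0, 0.06, -0.6], "spin": 0}, {"slide": [0, 0.06, -0.7], "spin": 0}, {"slide": [0, 0.06, -0.8], "spin": 0}, {"slide": [0, 0.06, -0.8], "spin": 0}, {"slide": [0, 0.06, -0.8], "spin": 0}, {"slide": [0.5, 0, 0], "spin": 0}, {"slide": [0.5, 0, 0], "spin": 0}, {"slide": [0, 0, 0], "spin": 0}, {"slide": [0, 0, 0], "spin": 0}]}}

```text
time_s: 28.2
tcp_pos: [0.5165, -0.3547, 0.3393]
ee_rot: [[-0.284, -0.954, -0.098], [-0.959, 0.282, 0.031], [-0.002, 0.103, -0.995]]
wrist_force: [0.4, 0.4, -0.1]
gripper_width: 0.98
```

```bash
python3 - <<'E'
from h import *
go([.522,-.33,.3],253.3)
c=snap('scene','s18'); crop('s18',110,80,200,170,6.6,'c27'); snap('top','t18')
E
```

```text
t 28.2 tcp [ 0.5165 -0.3547  0.3393] yaw x -106.47 W 85.3 F [ 0.4  0.4 -0.1] j6 3.0
slide units [-1.006 -0.094  1.571] spin units 0.029
```

View pics/c27.png

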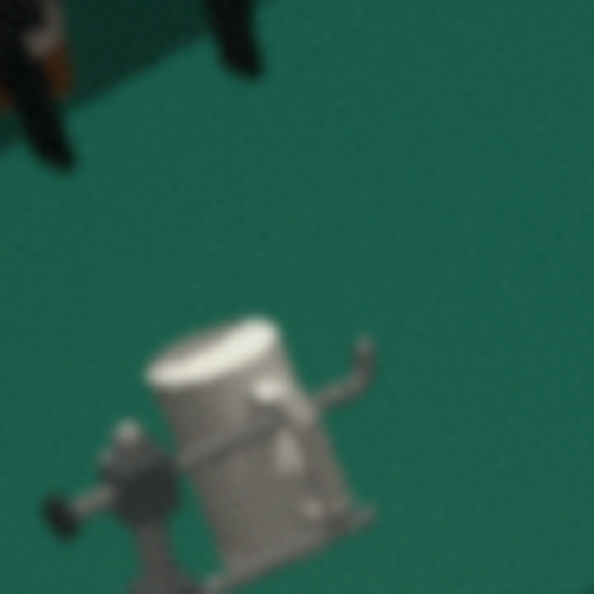

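View pics/s18.png

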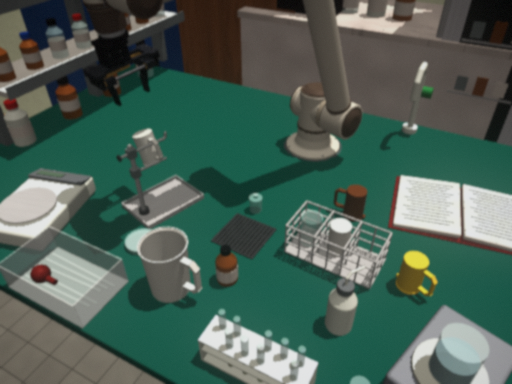

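```bash
python3 - <<'E'
from h import *
print(r.finish_job()); snap('scene','s19'); crop('s19',110,80,200,170,6.6,'c28'); print(sense()['time_s'])
a=cv2.imread('pics/s18.png').astype(int);b=cv2.imread('pics/s19.png').astype(int);print(abs(a-b)[115:170,115:175].mean())
E
```

```text
the job is handed in; nothing more can be done
None
the job is handed in; nothing more can be done
```

The small jug is hanging mouth down by its handle on the hook of the stand. I handed the job in at about 28 s on the robot's clock, well inside the 72 s limit.

**What I did:** I took the jug out of the rack by its handle, stood it mouth down near the middle of the mat and let go. I then gripped it afresh round its body, slid its handle over the upturned end of the hook and lowered it near `hook_seat`. After opening the fingers I backed well clear of it.

**Last checks:**
- **Jug:** the camera picture shows the bar running through the handle and the body leaning on the rest bar, its top tilted away by roughly 14 degrees. It had not moved between the pictures taken during and after the gripper's retreat.
- **Forces:** wrist readings after each move stayed at about 2 N or less on each axis.
- **Other ware:** in the last full picture it all stands where it was at the start.

**What disagreed or could not be checked:**
- The tool gradually tilted, up to about 6 degrees, and the interface offered no way to correct it. I allowed for it in the placing and insertion, and the jug settled to its own lean once released.
- The two cameras differed by 4 to 7 mm on the jug's position. The scene camera agreed with where the fingers closed, so I relied on that one.
- The picture I tried to take after handing in was refused, so I have no view of the final second.

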